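# Check and sort keyed hubs

## Robot

A 7-joint arm with a two-finger parallel gripper is mounted at the origin on the work surface. World frame = base frame: x ahead of the robot, y to its left, z up, the work surface at z = 0. Lengths are in m, angles in rad, forces in N, time in s.
With the tool pointing down it reaches from about 0.4 to 0.9 m from the base axis. Payload 5.5 kg.
Tool frame: the origin (TCP) lies midway between the tips of the shut fingers; the grasp point (between the pads) lies 19 mm behind it; y points along the fingers, x is the direction in which the jaws open and shut, and the axes are right-handed (so a half turn about y gives the same grasp; the last joint's range is limited). The gripper opens to 92 mm and grips with 3 to 60 N. Pads are 19 mm wide; open, the fingers measure 130 mm over their backs; the gripper's body (75 mm by 190 mm) begins 47 mm behind the grasp point.
Start: joints at [-0.848, 0.501, -0.427, 1.55, 0.221, 1.138, -0.21], TCP at [0.288, 0.583, 0.227] pointing down, gripper open.
Joint ranges: [-2.88, 2.88], [-0.31, 2.03], [-1.54, 1.56], [0.2, 2.42], [-1.41, 4.55], [0.19, 2.02], [-2.57, 2.57]. Speed limits (rad/s): [2.57, 2.57, 3.14, 3.14, 3.14, 3.14, 3.14].

## Interface

Orientations are given as a 3x3 rotation matrix whose columns are the frame's x, y, z axes.
In Python, from cell import env gives the robot as it stands.
- The arm moves only by the tool apply_moves, never from a script. Its argument "targets" is a list of rows, each a list of 7 numbers: the shift along the tool's x, y, z in m, then the turn, a rotation vector about the tool's x, y, z in degrees, then the opening, from -1 (shut) to 1 (fully open). In form: [[tx, ty, tz, rx, ry, rz, gripper], ...]. A call has 1 to 20 rows; each row is the pose to reach, as a shift and turn from the pose commanded when the call began, along the tool's axes at that moment; what a row does not reach only later rows make up. A row lasts 1/10 s, in which the tool goes at most 50 mm and 8.59 degrees, less where a joint would pass 70% of its speed; a pose out of reach is approached as far as the arm can. A call with a gripper value outside its range is refused whole. The fingers move at their own pace and stop on an object; "force" is the grip in N (left out, the last holds). Time passes only in rows, so rows that repeat a pose let the fingers close. It gives the time, the measured TCP pose, the force and the opening at its end, in the units of the state.
- env.read_state(): the state, without advancing time (a new reading comes with each control period).
- env.snapshot(name): name is "scene" or "top" or "wrist"; returns a dict with "pixels" (420x560x3 uint8, red, green, blue), "range_z" (420x560 float32, m along the optical axis (not along the pixel's ray), 0 where there is no reading), "fx", "fy", "cx", "cy" (pixels), "distortion" ([k1, k2, p1, p2, k3] as OpenCV has them; the pictures are not rectified), "R" (3x3) and "t" (3): a world point X has camera coordinates R X + t. Camera axes: x right, y down, z forward; pixel columns grow to the right and rows downward; lengths in m; the calibration is good to about 2 mm. A picture is of the moment at which its call begins.
- env.job_done(): hands the job in, once; it reports no verdict.
The state is a dict: "clock": time; "joint_positions": joint angles; "joint_vel": joint speeds; "effort": joint torques, N m; "eef_pos": TCP position; "eef_rot": TCP orientation; "ft_force": force on the tool from outside, world axes, zero at the start; "torque": the same for the moment, N m; "grip_width": opening from 0.0 (shut) to 1.0 (fully open).
Only numpy, scipy, OpenCV 4.12 (cv2) and the standard library are available. Lean on these libraries where they do the work, as an engineer would, in place of code of your own. Each camera call takes 0.05 s, during which the arm holds its last target. There are 200 camera calls.

## Task

Check the keyed hubs one at a time, from the shortest to the tallest: try each one fully home on the test stand's keyed shaft, with its keyway over the key, then take it off and press it flush into a nest of the tray for its kind before you test the next. Hubs whose keyway points at a flange side go in the tray with square nests, those whose keyway points at a flange corner in the tray with diamond nests, each with its keyway towards the nest's rib. Do not push away the cup, bottle, caliper or brass spacer standing around.

Things in the scene. Friction and masses are not known exactly. Their poses are not given: they have to be found in the camera images.
- hub1: SIDE-KEYED aluminium hub, 34 mm tall: flange 46 x 46 x 10 mm, on it a boss 32 x 32 x 24 mm, flats along +-x and +-y. 17 mm square through bore with a full-height keyway, 8 mm wide, reaching 13 mm from the axis towards +x, at the middle of a flange side. Origin: centre of underside, z up. 0.09-0.18 kg, loose, may be absent.
- hub2: CORNER-KEYED aluminium hub, 42 mm tall: flange 46 x 46 x 10 mm, on it a boss 32 x 32 x 32 mm, flats along +-x and +-y. 17 mm square through bore with a full-height keyway, 8 mm wide, reaching 13 mm from the axis towards +x, at a flange corner (flange turned 45 degrees to the boss). Origin: centre of underside, z up. 0.09-0.18 kg, loose, may be absent.
- hub3: SIDE-KEYED aluminium hub, 50 mm tall: flange 46 x 46 x 10 mm, on it a boss 32 x 32 x 40 mm, flats along +-x and +-y. 17 mm square through bore with a full-height keyway, 8 mm wide, reaching 13 mm from the axis towards +x, at the middle of a flange side. Origin: centre of underside, z up. 0.09-0.18 kg, loose, may be absent.
- hub4: CORNER-KEYED aluminium hub, 58 mm tall: flange 46 x 46 x 10 mm, on it a boss 32 x 32 x 48 mm, flats along +-x and +-y. 17 mm square through bore with a full-height keyway, 8 mm wide, reaching 13 mm from the axis towards +x, at a flange corner (flange turned 45 degrees to the boss). Origin: centre of underside, z up. 0.09-0.18 kg, loose, may be absent.
- stand: fixed test stand: dark steel block 80 x 80 x 18 mm with a round shoulder (radius 20 mm, top 22 mm above the table) and an upright steel shaft. Origin: centre of the underside; +x is the direction of the shaft's key
- shaft_seat (a point): centre of the shoulder's top face, on the shaft axis, where a hub's underside rests when fully home. The shaft (14 mm diameter, top 6 mm tapered to 10 mm) rises 28 mm above it; the key, a 5 mm wide brass bar reaching 11.5 mm from the axis towards the stand's +x, rises 18 mm above it
- shaft_key (a point): point 23 mm from the shaft axis on the key's side (stand's +x), 5 mm above the seat; the keyway side of a seated hub is there
- square_tray: fixed grey tray, base 190 (x) x 118 (y) x 4 mm, two nests 94 mm apart along x: recesses 50 x 50 x 10 mm deep, walls 6 mm, rim 14 mm above the table, square with the tray: for SIDE-KEYED hubs. A dark rib outside each nest, on the tray's +y side, shows where the keyway must point. Origin: centre of the underside
- square_tray_nest0 (a point): centre of the floor of the nest on the tray's -x side, 4 mm above the table; a flush hub's underside centre is here
- square_tray_rib0 (a point): point 23 mm from that nest's centre towards its rib (tray's +y), 5 mm above the nest floor
- square_tray_nest1 (a point): centre of the floor of the nest on the tray's +x side, 4 mm above the table; a flush hub's underside centre is here
- square_tray_rib1 (a point): point 23 mm from that nest's centre towards its rib (tray's +y), 5 mm above the nest floor
- diamond_tray: fixed grey tray, base 190 (x) x 118 (y) x 4 mm, two nests 94 mm apart along x: recesses 50 x 50 x 10 mm deep, walls 6 mm, rim 14 mm above the table, turned 45 degrees (diamonds): for CORNER-KEYED hubs. A dark rib outside each nest, on the tray's +y side, shows where the keyway must point. Origin: centre of the underside
- diamond_tray_nest0 (a point): centre of the floor of the nest on the tray's -x side, 4 mm above the table; a flush hub's underside centre is here
- diamond_tray_rib0 (a point): point 23 mm from that nest's centre towards its rib (tray's +y), 5 mm above the nest floor
- diamond_tray_nest1 (a point): centre of the floor of the nest on the tray's +x side, 4 mm above the table; a flush hub's underside centre is here
- diamond_tray_rib1 (a point): point 23 mm from that nest's centre towards its rib (tray's +y), 5 mm above the nest floor
- spacer: bystander: small upright brass spacer, 18 mm across, 22 mm high
- cup: bystander: white cup, 70 mm across, 70 mm high
- caliper: bystander: slide caliper lying flat, 190 mm long
- oil: bystander: small grey bottle, 40 mm across, 100 mm high
Things that resemble listed ones, but are neither listed nor needed, are in the scene too. What is shaped like the diamond_tray but red is not meant. Leave any red look-alike of the hub4 alone.

How it is judged:
On the way, in this order (a step that is already met when the one before it is completed fails the run):
1. hub1 is fully home on the keyed shaft (horizontal distance between hub1 and shaft_seat below 0.003 m and z of hub1 in the frame of shaft_seat between -0.002 and 0.002 m and angle between hub1's own z axis and vertical below 0.06 rad and x of shaft_key in the frame of hub1 above 0.01 m and y of shaft_key in the frame of hub1 between -0.008 and 0.008 m), for 0.2 s.
2. hub1 is flush in a nest of the square tray, keyway to the rib (((horizontal distance between hub1 and square_tray_nest0 below 0.004 m and z of hub1 in the frame of square_tray_nest0 between -0.002 and 0.002 m and angle between hub1's own z axis and vertical below 0.06 rad and x of square_tray_rib0 in the frame of hub1 above 0.01 m and y of square_tray_rib0 in the frame of hub1 between -0.008 and 0.008 m) or (horizontal distance between hub1 and square_tray_nest1 below 0.004 m and z of hub1 in the frame of square_tray_nest1 between -0.002 and 0.002 m and angle between hub1's own z axis and vertical below 0.06 rad and x of square_tray_rib1 in the frame of hub1 above 0.01 m and y of square_tray_rib1 in the frame of hub1 between -0.008 and 0.008 m))), for 0.2 s.
3. hub2 is fully home on the keyed shaft (horizontal distance between hub2 and shaft_seat below 0.003 m and z of hub2 in the frame of shaft_seat between -0.002 and 0.002 m and angle between hub2's own z axis and vertical below 0.06 rad and x of shaft_key in the frame of hub2 above 0.01 m and y of shaft_key in the frame of hub2 between -0.008 and 0.008 m), for 0.2 s.
4. hub2 is flush in a nest of the diamond tray, keyway to the rib (((horizontal distance between hub2 and diamond_tray_nest0 below 0.004 m and z of hub2 in the frame of diamond_tray_nest0 between -0.002 and 0.002 m and angle between hub2's own z axis and vertical below 0.06 rad and x of diamond_tray_rib0 in the frame of hub2 above 0.01 m and y of diamond_tray_rib0 in the frame of hub2 between -0.008 and 0.008 m) or (horizontal distance between hub2 and diamond_tray_nest1 below 0.004 m and z of hub2 in the frame of diamond_tray_nest1 between -0.002 and 0.002 m and angle between hub2's own z axis and vertical below 0.06 rad and x of diamond_tray_rib1 in the frame of hub2 above 0.01 m and y of diamond_tray_rib1 in the frame of hub2 between -0.008 and 0.008 m))), for 0.2 s.
5. hub3 is fully home on the keyed shaft (horizontal distance between hub3 and shaft_seat below 0.003 m and z of hub3 in the frame of shaft_seat between -0.002 and 0.002 m and angle between hub3's own z axis and vertical below 0.06 rad and x of shaft_key in the frame of hub3 above 0.01 m and y of shaft_key in the frame of hub3 between -0.008 and 0.008 m), for 0.2 s.
6. hub3 is flush in a nest of the square tray, keyway to the rib (((horizontal distance between hub3 and square_tray_nest0 below 0.004 m and z of hub3 in the frame of square_tray_nest0 between -0.002 and 0.002 m and angle between hub3's own z axis and vertical below 0.06 rad and x of square_tray_rib0 in the frame of hub3 above 0.01 m and y of square_tray_rib0 in the frame of hub3 between -0.008 and 0.008 m) or (horizontal distance between hub3 and square_tray_nest1 below 0.004 m and z of hub3 in the frame of square_tray_nest1 between -0.002 and 0.002 m and angle between hub3's own z axis and vertical below 0.06 rad and x of square_tray_rib1 in the frame of hub3 above 0.01 m and y of square_tray_rib1 in the frame of hub3 between -0.008 and 0.008 m))), for 0.2 s.
7. hub4 is fully home on the keyed shaft (horizontal distance between hub4 and shaft_seat below 0.003 m and z of hub4 in the frame of shaft_seat between -0.002 and 0.002 m and angle between hub4's own z axis and vertical below 0.06 rad and x of shaft_key in the frame of hub4 above 0.01 m and y of shaft_key in the frame of hub4 between -0.008 and 0.008 m), for 0.2 s.
8. hub4 is flush in a nest of the diamond tray, keyway to the rib (((horizontal distance between hub4 and diamond_tray_nest0 below 0.004 m and z of hub4 in the frame of diamond_tray_nest0 between -0.002 and 0.002 m and angle between hub4's own z axis and vertical below 0.06 rad and x of diamond_tray_rib0 in the frame of hub4 above 0.01 m and y of diamond_tray_rib0 in the frame of hub4 between -0.008 and 0.008 m) or (horizontal distance between hub4 and diamond_tray_nest1 below 0.004 m and z of hub4 in the frame of diamond_tray_nest1 between -0.002 and 0.002 m and angle between hub4's own z axis and vertical below 0.06 rad and x of diamond_tray_rib1 in the frame of hub4 above 0.01 m and y of diamond_tray_rib1 in the frame of hub4 between -0.008 and 0.008 m))), for 0.2 s.
At the end, for the whole second after the job is handed in: every hub present lies at rest in a nest of its kind's tray: within 4 mm of the nest's centre, within 2 mm of its floor, level (0.06 rad), keyway pointing at the rib (the rib point within 8 mm of the keyway's centre line, on its open side) (((horizontal distance between hub1 and square_tray_nest0 below 0.004 m and z of hub1 in the frame of square_tray_nest0 between -0.002 and 0.002 m and angle between hub1's own z axis and vertical below 0.06 rad and x of square_tray_rib0 in the frame of hub1 above 0.01 m and y of square_tray_rib0 in the frame of hub1 between -0.008 and 0.008 m) or (horizontal distance between hub1 and square_tray_nest1 below 0.004 m and z of hub1 in the frame of square_tray_nest1 between -0.002 and 0.002 m and angle between hub1's own z axis and vertical below 0.06 rad and x of square_tray_rib1 in the frame of hub1 above 0.01 m and y of square_tray_rib1 in the frame of hub1 between -0.008 and 0.008 m)) and ((horizontal distance between hub2 and diamond_tray_nest0 below 0.004 m and z of hub2 in the frame of diamond_tray_nest0 between -0.002 and 0.002 m and angle between hub2's own z axis and vertical below 0.06 rad and x of diamond_tray_rib0 in the frame of hub2 above 0.01 m and y of diamond_tray_rib0 in the frame of hub2 between -0.008 and 0.008 m) or (horizontal distance between hub2 and diamond_tray_nest1 below 0.004 m and z of hub2 in the frame of diamond_tray_nest1 between -0.002 and 0.002 m and angle between hub2's own z axis and vertical below 0.06 rad and x of diamond_tray_rib1 in the frame of hub2 above 0.01 m and y of diamond_tray_rib1 in the frame of hub2 between -0.008 and 0.008 m)) and ((horizontal distance between hub3 and square_tray_nest0 below 0.004 m and z of hub3 in the frame of square_tray_nest0 between -0.002 and 0.002 m and angle between hub3's own z axis and vertical below 0.06 rad and x of square_tray_rib0 in the frame of hub3 above 0.01 m and y of square_tray_rib0 in the frame of hub3 between -0.008 and 0.008 m) or (horizontal distance between hub3 and square_tray_nest1 below 0.004 m and z of hub3 in the frame of square_tray_nest1 between -0.002 and 0.002 m and angle between hub3's own z axis and vertical below 0.06 rad and x of square_tray_rib1 in the frame of hub3 above 0.01 m and y of square_tray_rib1 in the frame of hub3 between -0.008 and 0.008 m)) and ((horizontal distance between hub4 and diamond_tray_nest0 below 0.004 m and z of hub4 in the frame of diamond_tray_nest0 between -0.002 and 0.002 m and angle between hub4's own z axis and vertical below 0.06 rad and x of diamond_tray_rib0 in the frame of hub4 above 0.01 m and y of diamond_tray_rib0 in the frame of hub4 between -0.008 and 0.008 m) or (horizontal distance between hub4 and diamond_tray_nest1 below 0.004 m and z of hub4 in the frame of diamond_tray_nest1 between -0.002 and 0.002 m and angle between hub4's own z axis and vertical below 0.06 rad and x of diamond_tray_rib1 in the frame of hub4 above 0.01 m and y of diamond_tray_rib1 in the frame of hub4 between -0.008 and 0.008 m)) and linear speed of each of hub1, hub2, hub3, hub4 below 0.02 m/s); the robot touches nothing.
It fails at once if the cup, bottle, caliper or spacer was knocked more than 6 cm from its place (distance of any of spacer, cup, caliper, oil from where it was at the start of the episode above 0.06 m).
Of hub1, hub2, hub3, hub4 only 3 to 4 are there at a start; the rules pass over those that are not, and their reading is None.
At some moment in a run one of hub1, hub2, hub3, hub4 may be knocked a few centimetres aside while the robot is not near it.
It also fails if it takes over 210 s, if anything falls off the work surface, if the arm or the gripper's body presses on something with over 40 N, if the wrist force passes 120 N, or if a joint passes its speed limit or range.

## Working session

There is one attempt and no reset: what is moved stays moved. The work goes in short steps, Python scripts to look and compute and a tool call to move; the robot and the scene stay as the last step left them, time stands still between calls to the robot, and variables do not carry over. Pictures are saved under pics/ and viewed, about 12 in all and at most 16, crops included, and the job is handed in when it is done.

Besides the shell and the picture viewer there is one more tool, called after "Call:" by a JSON object that holds its "method" and its "body", one argument or row to a line. apply_moves: Moves the arm, as the interface text tells. Its arguments: {"type":"object","properties":{"targets":{"type":"array","items":{"type":"array","items":{"type":"number"}}},"force":{"type":"number"}},"required":["targets"]}

```bash
ls; mkdir -p pics
cat > h.py <<'E'
import numpy as np, cv2
from cell import env
def snap(n,save=None):
    s=env.snapshot(n)
    if save: cv2.imwrite(f'pics/{save}.png',cv2.cvtColor(s['pixels'],cv2.COLOR_RGB2BGR))
    return s
def K(s): return np.array([[s['fx'],0,s['cx']],[0,s['fy'],s['cy']],[0,0,1.]])
def world(s,uv,z):
    "rays through pixels onto plane z"
    p=cv2.undistortPoints(np.float64(uv).reshape(-1,1,2),K(s),np.array(s['distortion'],float)).reshape(-1,2)
    R=np.array(s['R']);t=np.array(s['t']);c=-R.T@t
    d=np.c_[p,np.ones(len(p))]@R
    return c+d*((z-c[2])/d[:,2])[:,None]
def cloud(s):
    "world xyz of every pixel from range"
    h,w=s['range_z'].shape
    u,v=np.meshgrid(np.arange(w),np.arange(h))
    p=cv2.undistortPoints(np.float64(np.stack([u,v],-1)).reshape(-1,1,2),K(s),np.array(s['distortion'],float)).reshape(-1,2)
    z=s['range_z'].reshape(-1,1)
    X=(np.c_[p,np.ones(len(p))]*z-np.array(s['t']))@np.array(s['R'])
    X[z[:,0]==0]=np.nan
    return X.reshape(h,w,3)
def proj(s,X):
    return cv2.projectPoints(np.float64(X).reshape(-1,1,3),cv2.Rodrigues(np.array(s['R']))[0],np.array(s['t'],float),K(s),np.array(s['distortion'],float))[0].reshape(-1,2)
E
python3 - <<'E'
from h import *
for n in ['top','scene','wrist']:
    s=snap(n,n+'0'); print(n,s['fx'],s['cx'],s['cy'],np.round(-np.array(s['R']).T@s['t'],3),np.round(s['R'],2).tolist(),s['distortion'])
st=env.read_state();print({k:np.round(v,3).tolist() for k,v in st.items()})
E
```

```text
pics
top 430.0533605470565 281.07074892634955 211.51503258089977 [ 0.546 -0.108  1.127] [[0.01, -1.0, 0.01], [-1.0, -0.01, -0.07], [0.07, -0.01, -1.0]] [-0.13215461  0.          0.          0.          0.        ]
scene 501.8520158854264 275.3989884305936 206.3303988603137 [1.243 0.568 1.314] [[-0.73, 0.68, 0.01], [0.55, 0.59, -0.59], [-0.41, -0.43, -0.8]] [0.04411181 0.         0.         0.         0.        ]
wrist 364.9405836225546 269.838441369602 208.2037235174431 [0.219 0.616 0.385] [[0.44, 0.9, -0.0], [0.86, -0.42, 0.29], [0.26, -0.13, -0.96]] [-0.09052983  0.          0.          0.          0.        ]
{'clock': 0.15, 'joint_positions': [-0.848, 0.502, -0.427, 1.551, 0.221, 1.138, -0.21], 'joint_vel': [0.0, -0.002, 0.0, -0.006, -0.0, -0.001, 0.002], 'effort': [-0.006, -56.71, -5.825, -27.945, -0.069, 0.027, 0.0], 'eef_pos': [0.288, 0.582, 0.226], 'eef_rot': [[0.444, -0.001, -0.896], [0.896, -0.001, 0.444], [-0.001, -1.0, 0.0]], 'ft_force': [0.177, -0.139, -0.452], 'torque': [-0.035, -0.045, -0.036], 'grip_width': 0.997}
```

View pics/top0.png

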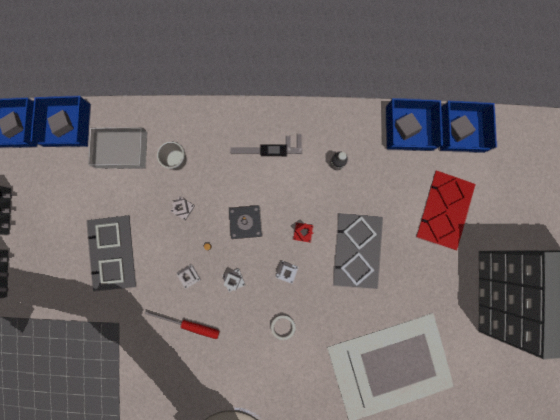

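View pics/scene0.png

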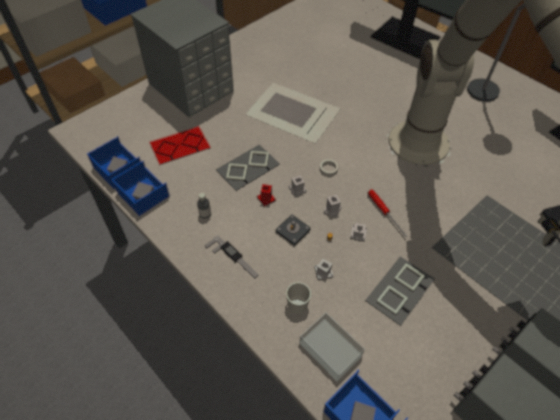

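Run:
```python
from h import *
s=snap('top'); X=cloud(s); im=cv2.cvtColor(s['pixels'],cv2.COLOR_RGB2BGR)
np.save('pics/top1.npy',im)
c=im[190:310,160:320]; cv2.imwrite('pics/crop1.png',cv2.resize(c,None,fx=5,fy=5,interpolation=cv2.INTER_CUBIC))
for n,(u,v) in dict(hA=(181,208),hB=(188,277),hC=(233,281),hD=(287,272),red=(303,232),stand=(245,222)).items():
    P=X[v-14:v+15,u-14:u+15].reshape(-1,3); z=P[:,2]
    t=P[(z>0.028)&(z<0.09)]
    print(n,len(t),'zmed %.4f p95 %.4f table %.4f'%(np.nanmedian(t[:,2]),np.percentile(t[:,2],95),np.nanpercentile(z,10)),np.round(t.mean(0),4))
for n,(u,v) in dict(sq=(111,252),dia=(358,251),stand=(245,222)).items():
    print(n,world(s,[[u,v]],0.0).round(3))
```

```text
hA 140 zmed 0.0425 p95 0.0460 table -0.0011 [0.6345 0.1347 0.0413]
hB 119 zmed 0.0348 p95 0.0378 table -0.0013 [0.458  0.1155 0.0346]
hC 160 zmed 0.0584 p95 0.0614 table -0.0013 [ 0.4502 -0.0031  0.0551]
hD 126 zmed 0.0505 p95 0.0546 table -0.0015 [ 0.4732 -0.1412  0.0498]
red 133 zmed 0.0583 p95 0.0616 table -0.0017 [ 0.5756 -0.1812  0.0562]
stand 32 zmed 0.0480 p95 0.0526 table 0.0164 [ 0.6005 -0.0321  0.0456]
sq [[0.516 0.327 0.   ]]
dia [[ 0.528 -0.327  0.   ]]
stand [[ 0.601 -0.029  0.   ]]
```

View pics/crop1.png

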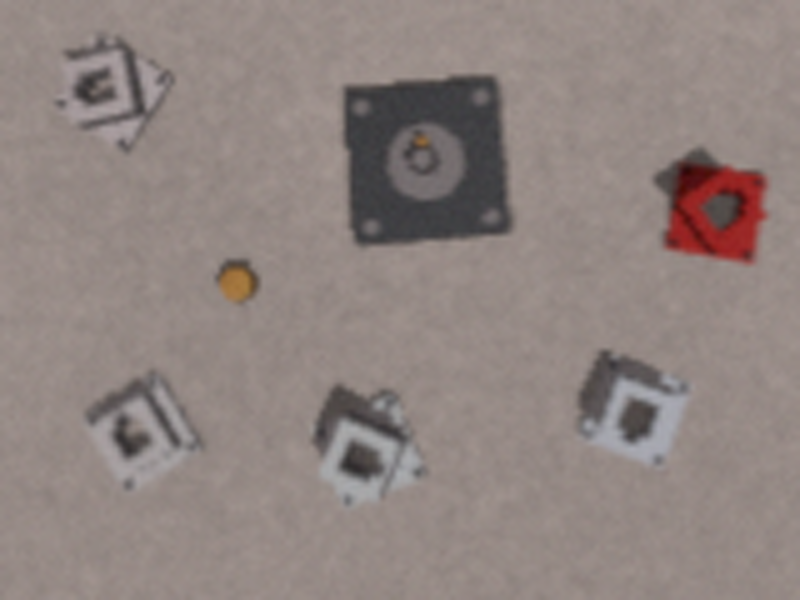

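Top view and enlarged crop (crop pixel/5 + (160,190)): hub candidates at top-image (181,208) 42 mm → hub2, (188,277) 34 mm → hub1, (233,281) 58 mm → hub4, (287,272) 50 mm → hub3. The red one at (303,232) is the look-alike. The stand is at (245,222) with its brass key towards the top of the image, square tray (111,252), grey diamond tray (358,251), spacer (207,246); the red tray (446,210) is not meant.

```bash
cat >> h.py <<'E'
def go(p,yaw,near=True):
    "print shift (mm) and turn to reach TCP p, tool-x yaw (deg, mod 180 if near), tool y down"
    st=env.read_state();R=np.array(st['eef_rot']);p0=np.array(st['eef_pos'])
    cur=np.degrees(np.arctan2(R[1,0],R[0,0]))
    if near: yaw=cur+(yaw-cur+90)%180-90
    a=np.radians(yaw);T=np.array([[np.cos(a),0,-np.sin(a)],[np.sin(a),0,np.cos(a)],[0,-1,0]])
    T[:,2]=np.cross(T[:,0],T[:,1])
    rv=np.degrees(cv2.Rodrigues(R.T@T)[0].ravel())
    print('cur',p0.round(4),'yaw %.1f'%cur,'j7 %.2f'%st['joint_positions'][6],'-> yaw %.1f'%yaw,'shift',(R.T@(np.array(p)-p0)).round(4),'turn',rv.round(2))
E
python3 - <<'E'
from h import *
go([.458,.1155,.15],63.6)
E
```

```text
cur [0.2883 0.5821 0.2261] yaw 63.7 j7 -0.21 -> yaw 63.6 shift [-0.3427  0.0765 -0.3592] turn [-0.    0.06 -0.07]
```

Call:
{"method": "apply_moves", "body": {
  "targets": [
    [-0.343,0.0,-0.359,0,0,0,1],
    [-0.343,0.0,-0.359,0,0,0,1],
    [-0.343,0.0,-0.359,0,0,0,1],
    [-0.343,0.0,-0.359,0,0,0,1],
    [-0.343,0.0,-0.359,0,0,0,1],
    [-0.343,0.0,-0.359,0,0,0,1],
    [-0.343,0.0,-0.359,0,0,0,1],
    [-0.343,0.0,-0.359,0,0,0,1],
    [-0.343,0.0,-0.359,0,0,0,1],
    [-0.343,0.0,-0.359,0,0,0,1],
    [-0.343,0.0766,-0.359,0,0,0,1],
    [-0.343,0.0766,-0.359,0,0,0,1],
    [-0.343,0.0766,-0.359,0,0,0,1],
    [-0.343,0.0766,-0.359,0,0,0,1],
    [-0.343,0.0766,-0.359,0,0,0,1]
  ]
}}

```text
clock: 1.7
eef_pos: [0.4592, 0.1167, 0.1517]
eef_rot: [[0.443, 0.003, -0.897], [0.897, 0.001, 0.443], [0.002, -1.0, -0.002]]
ft_force: [0.7, -0.4, 1.6]
grip_width: 1.0
```

Run:
```python
from h import *
s=snap('wrist','w1'); X=cloud(s)
st=env.read_state();R=np.array(st['eef_rot']);print(st['eef_pos'],st['joint_positions'])
print(R.T@(-np.array(s['R']).T@s['t']-st['eef_pos']))
```

```text
[0.45926254 0.1167026  0.15183366] [-0.11566604  0.26256149 -0.21651581  2.05916198  0.07626105  0.82398845
  0.73528719]
[-0.00048139 -0.15880543  0.07746187]
```

View pics/w1.png

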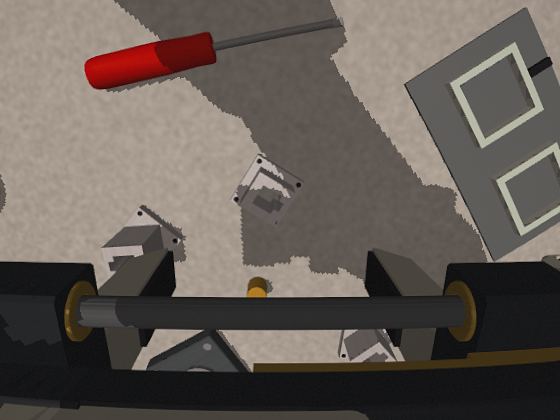

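```bash
cat >> h.py <<'E'
def hub(s,g,h,name=None,X=None):
    "boss top face at height h near g: centre, keyway yaw (deg) from the range image"
    X=cloud(s) if X is None else X
    near=np.hypot(X[...,0]-g[0],X[...,1]-g[1])<.035
    m=(near&(abs(X[...,2]-h)<.006)).astype(np.uint8)
    n,l,a,_=cv2.connectedComponentsWithStats(m); k=1+np.argmax(a[1:,4]); m=(l==k).astype(np.uint8)
    zt=np.median(X[...,2][m>0])
    c,_=cv2.findContours(m,cv2.RETR_EXTERNAL,cv2.CHAIN_APPROX_NONE); c=max(c,key=len).reshape(-1,2)
    W=world(s,c,h)[:,:2]
    (cx,cy),(w,hh),ang=cv2.minAreaRect(np.float32(W*1000)); ctr=np.array([cx,cy])/1000
    # trimmed square refinement: median of each side's points
    for it in range(3):
        e=[]
        for q in range(4):
            d=np.radians(ang+90*q);dv=np.array([np.cos(d),np.sin(d)]);tv=np.array([-dv[1],dv[0]])
            a=(W-ctr)@dv;b=(W-ctr)@tv;k=(a>.012)&(abs(b)<.011)
            p=np.polyfit(b[k],a[k],1);e.append((dv,p[1],np.degrees(np.arctan(p[0]))))
        ctr=ctr+sum(v*o for v,o,_ in e)/2; ang-=-np.median([t for *_,t in e])*(1)
        if it<2: pass
    sc=[]
    for q in range(4):
        d=np.radians(ang+90*q);dv=np.array([np.cos(d),np.sin(d)]);tv=np.array([-dv[1],dv[0]])
        pts=[ctr+dv*r+tv*b for r in (.0095,.0105,.0115,.012) for b in (-.0025,0,.0025)]
        uv=proj(s,np.c_[pts,np.full(12,h)]).round().astype(int)
        sc.append(m[uv[:,1].clip(0,419),uv[:,0].clip(0,559)].mean())
    q=int(np.argmin(sc)); yaw=(ang+90*q+180)%360-180
    print('hub',h,'ctr',ctr.round(4),'keyyaw %.1f'%yaw,'top z %.4f'%zt,'size',np.round([e[0][1]+e[2][1],e[1][1]+e[3][1]],4),'slopes',np.round([t for *_,t in e],1),'scores',np.round(sc,2))
    if name:
        im=cv2.cvtColor(s['pixels'],cv2.COLOR_RGB2BGR);u,v=proj(s,[[*ctr,h]])[0].astype(int)
        x0=max(u-40,0);y0=max(v-40,0);cv2.imwrite(f'pics/{name}.png',cv2.resize(im[y0:y0+80,x0:x0+80],None,fx=5,fy=5,interpolation=cv2.INTER_CUBIC))
    return ctr,yaw
E
python3 - <<'E'
from h import *
s=snap('wrist')
hub(s,[.458,.1155],.034,'hub1')
t=snap('top');X=cloud(t)
for g,h in [((.458,.1155),.034),((.6345,.1347),.042),((.4732,-.1412),.050),((.4502,-.003),.058)]: hub(t,g,h)
E
```

```text
hub 0.034 ctr [0.4558 0.1149] keyyaw 31.1 top z 0.0349 size [0.032  0.0327] slopes [-0.8 -0.6 -0.7 -0.5] scores [0.25 1.   1.   1.  ]Traceback (most recent call last):
  File "<stdin>", line 5, in <module>
  File "h.py", line 50, in hub
    p=np.polyfit(b[k],a[k],1);e.append((dv,p[1],np.degrees(np.arctan(p[0]))))
    raise TypeError("expected non-empty vector for x")
TypeError: expected non-empty vector for x
```

View pics/hub1.png

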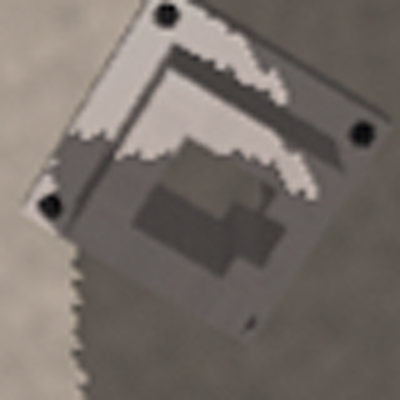

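```bash
sed -i 's/ang-=-np.median(\[t for \*_,t in e\])\*(1)/ang-=np.median([t for *_,t in e])/; /if it<2: pass/d' h.py
python3 - <<'E'
from h import *
s=snap('wrist')
c,y=hub(s,[.458,.1155],.034)
go([*c,.0125],y)
E
```

```text
hub 0.034 ctr [0.4558 0.1149] keyyaw 32.3 top z 0.0349 size [0.0321 0.0326] slopes [-0.2  0.7 -0.   0. ] scores [0. 1. 1. 1.]
cur [0.4588 0.1163 0.1514] yaw 63.7 j7 0.74 -> yaw 32.3 shift [-0.0028  0.1388  0.0023] turn [ 0.08 31.4   0.11]
```

Call:
{"method": "apply_moves", "body": {
  "targets": [
    [-0.0028,0.04,0.0023,0,31.4,0,1],
    [-0.0028,0.06,0.0023,0,31.4,0,1],
    [-0.0028,0.08,0.0023,0,31.4,0,1],
    [-0.0028,0.08,0.0023,0,31.4,0,1],
    [-0.0028,0.08,0.0023,0,31.4,0,1],
    [-0.0028,0.1,0.0023,0,31.4,0,1],
    [-0.0028,0.12,0.0023,0,31.4,0,1],
    [-0.0028,0.13,0.0023,0,31.4,0,1],
    [-0.0028,0.1385,0.0023,0,31.4,0,1],
    [-0.0028,0.1385,0.0023,0,31.4,0,1],
    [-0.0028,0.1385,0.0023,0,31.4,0,1]
  ]
}}

```text
clock: 3.0
eef_pos: [0.455, 0.1144, 0.012]
eef_rot: [[0.845, 0.001, -0.534], [0.534, 0.0, 0.845], [0.001, -1.0, -0.0]]
ft_force: [-0.0, -0.2, 0.3]
grip_width: 0.998
```

Run:
```python
from h import *
go([.4558,.1149,.0125],32.3)
```

```text
cur [0.455  0.1144 0.012 ] yaw 32.3 j7 0.19 -> yaw 32.3 shift [ 0.0009 -0.0005 -0.    ] turn [ 0.   -0.02  0.03]
```

Close gently, reopen, rise and compare (calibrates the camera bias along the jaws).

Call:
{"method": "apply_moves", "body": {
  "targets": [
    [0.0009,-0.0005,0,0,0,0,0],
    [0.0009,-0.0005,0,0,0,0,-0.4],
    [0.0009,-0.0005,0,0,0,0,-0.7],
    [0.0009,-0.0005,0,0,0,0,-1],
    [0.0009,-0.0005,0,0,0,0,-1],
    [0.0009,-0.0005,0,0,0,0,-1],
    [0.0009,-0.0005,0,0,0,0,-1],
    [0.0009,-0.0005,0,0,0,0,-1],
    [0.0009,-0.0005,0,0,0,0,0.3],
    [0.0009,-0.0005,0,0,0,0,0.5],
    [0.0009,-0.0005,0,0,0,0,0.7],
    [0.0009,-0.0005,0,0,0,0,0.7],
    [0.0009,-0.05,0,0,0,0,1],
    [0.0009,-0.1,0,0,0,0,1],
    [0.0009,-0.14,0,0,0,0,1],
    [0.0009,-0.14,0,0,0,0,1],
    [0.0009,-0.14,0,0,0,0,1],
    [0.0009,-0.14,0,0,0,0,1]
  ],
  "force": 20
}}

```text
clock: 4.8
eef_pos: [0.4543, 0.1144, 0.1506]
eef_rot: [[0.846, -0.002, -0.534], [0.534, -0.001, 0.846], [-0.002, -1.0, 0.001]]
ft_force: [0.2, -1.1, -1.3]
grip_width: 0.999
```

Run:
```python
from h import *
s=snap('wrist')
st=env.read_state();R=np.array(st['eef_rot'])
c,y=hub(s,[.458,.1155],.034)
print('hub in tool:',R.T@(np.r_[c,.034]-st['eef_pos']))
go([*c,.0125],y)
```

```text
hub 0.034 ctr [0.4549 0.1145] keyyaw 32.0 top z 0.0349 size [0.0313 0.0329] slopes [ 0.3  1.  -1.3 -0.3] scores [0. 1. 1. 1.]
hub in tool: [ 0.00108846  0.11622719 -0.00050059]
cur [0.4541 0.1144 0.1502] yaw 32.3 j7 0.23 -> yaw 32.0 shift [ 0.0011  0.1377 -0.0005] turn [-0.05  0.25 -0.16]
```

Call:
{"method": "apply_moves", "body": {
  "targets": [
    [0.001,0.05,-0.0005,0,0,0,1],
    [0.001,0.1,-0.0005,0,0,0,1],
    [0.001,0.13,-0.0005,0,0,0,0.5],
    [0.001,0.1377,-0.0005,0,0,0,0.2],
    [0.001,0.1377,-0.0005,0,0,0,0],
    [0.001,0.1377,-0.0005,0,0,0,-0.4],
    [0.001,0.1377,-0.0005,0,0,0,-0.7],
    [0.001,0.1377,-0.0005,0,0,0,-1],
    [0.001,0.1377,-0.0005,0,0,0,-1],
    [0.001,0.1377,-0.0005,0,0,0,-1],
    [0.001,0.1377,-0.0005,0,0,0,-1],
    [0.001,0.1377,-0.0005,0,0,0,-1]
  ],
  "force": 40
}}

```text
clock: 6.05
eef_pos: [0.4567, 0.1149, 0.0145]
eef_rot: [[0.846, 0.0, -0.534], [0.534, -0.0, 0.846], [0.0, -1.0, -0.0]]
ft_force: [-1.5, -2.3, 7.4]
grip_width: 0.34
```

Run:
```python
from h import *
st=env.read_state();R=np.array(st['eef_rot'])
print('hub in tool:',R.T@(np.r_[.4549,.1145,.034]-st['eef_pos']),st['grip_width'])
# stand from wrist & top
t=snap('top');X=cloud(t)
m=(np.hypot(X[...,0]-.6,X[...,1]+.03)<.08)&(X[...,2]>.011)&(X[...,2]<.026)
c,_=cv2.findContours(m.astype(np.uint8),cv2.RETR_EXTERNAL,cv2.CHAIN_APPROX_NONE);c=max(c,key=len).reshape(-1,2)
print('stand top-cam',cv2.minAreaRect(np.float32(world(t,c,.018)[:,:2]*1000)))
go([.600,-.031,.16],0)
```

```text
hub in tool: [-0.00175148 -0.01947294  0.00064687] 0.33964618261590124
stand top-cam ((600.1992797851562, -31.259525299072266), (79.91506958007812, 80.33292388916016), 5.593148231506348)
cur [0.4567 0.1149 0.0145] yaw 32.2 j7 0.19 -> yaw 0.0 shift [ 0.0434 -0.1454 -0.1999] turn [1.000e-02 3.225e+01 3.000e-02]
```

Call:
{"method": "apply_moves", "body": {
  "targets": [
    [0,-0.05,0,0,0,0,-1],
    [0,-0.1,0,0,0,0,-1],
    [0,-0.136,0,0,0,0,-1],
    [0.017,-0.136,-0.241,0,32.2,0,-1],
    [0.017,-0.136,-0.241,0,32.2,0,-1],
    [0.017,-0.136,-0.241,0,32.2,0,-1],
    [0.017,-0.136,-0.241,0,32.2,0,-1],
    [0.017,-0.136,-0.241,0,32.2,0,-1],
    [0.017,-0.136,-0.241,0,32.2,0,-1],
    [0.017,-0.136,-0.241,0,32.2,0,-1],
    [0.017,-0.136,-0.241,0,32.2,0,-1],
    [0.017,-0.136,-0.241,0,32.2,0,-1]
  ]
}}

```text
clock: 7.3
eef_pos: [0.5987, -0.0779, 0.1497]
eef_rot: [[1.0, -0.001, -0.003], [0.003, 0.001, 1.0], [-0.001, -1.0, 0.001]]
ft_force: [0.2, 0.2, -1.4]
grip_width: 0.345
```

Run:
```python
from h import *
st=env.read_state();print(st['ft_force'],st['grip_width'])
s=snap('wrist','w2')
go([.600,-.031,.16],0)
```

```text
[ 0.15473257  0.18800117 -1.35832592] 0.34485167651183873
cur [ 0.599  -0.078   0.1499] yaw 0.2 j7 0.13 -> yaw 0.0 shift [ 0.0012 -0.0101  0.047 ] turn [-0.05  0.19 -0.03]
```

View pics/w2.png

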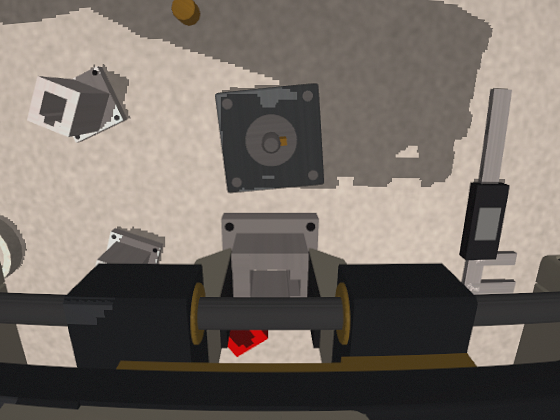

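```bash
cat >> h.py <<'E'
def stand(s,g=(.600,-.031)):
    X=cloud(s)
    m=(np.hypot(X[...,0]-g[0],X[...,1]-g[1])<.075)&(X[...,2]>.010)&(X[...,2]<.030)
    c,_=cv2.findContours(m.astype(np.uint8),cv2.RETR_EXTERNAL,cv2.CHAIN_APPROX_NONE);c=max(c,key=len).reshape(-1,2)
    (x,y),wh,a=cv2.minAreaRect(np.float32(world(s,c,.018)[:,:2]*1000)); a=(a+45)%90-45
    print('stand',round(x/1000,4),round(y/1000,4),'yaw %.1f'%a,np.round(wh,1)); return np.array([x,y])/1000,a
def held(s,corner=False):
    "held hub's flange in tool coords (mm): far edge / outline of top-of-flange points"
    st=env.read_state();R=np.array(st['eef_rot']);p=np.array(st['eef_pos'])
    T=(cloud(s)-p)@R*1000
    ok=(abs(T[...,0])<40)&(T[...,2]>16.5)&(T[...,2]<40)&(T[...,1]>-3)&(T[...,1]<22)
    y=T[...,1][ok]; ht=np.histogram(y,np.arange(-3,23,1)); print('tool y hist',dict(zip(ht[1][:-1].astype(int).tolist(),ht[0].tolist())))
    y0=ht[1][np.argmax(ht[0])]+.5; m=ok&(abs(T[...,1]-y0)<2)
    c,_=cv2.findContours(m.astype(np.uint8),cv2.RETR_EXTERNAL,cv2.CHAIN_APPROX_NONE);c=max(c,key=len).reshape(-1,2)
    F=T[c[:,1],c[:,0]]
    print('flange top y %.1f'%np.median(T[...,1][m]),'x',F[:,0].min().round(1),F[:,0].max().round(1),'zmax',F[:,2].max().round(1))
    k=(abs(F[:,0])<17)&(F[:,2]>20)
    if not corner and k.sum()>3: q=np.polyfit(F[k,0],F[k,2],1);print('far edge z %.2f at x=0, slope %.2f deg'%(q[1],np.degrees(np.arctan(q[0]))))
    return F
E
python3 - <<'E'
from h import *
s=snap('wrist');stand(s);held(s)
go([.600,-.031,.16],0)
E
```

```text
stand 0.599 -0.0311 yaw 5.5 [80.1 80.2]
tool y hist {-3: 12, -2: 19, -1: 23, 0: 26, 1: 23, 2: 170, 3: 781, 4: 460, 5: 93, 6: 56, 7: 69, 8: 53, 9: 64, 10: 53, 11: 66, 12: 49, 13: 48, 14: 3, 15: 0, 16: 0, 17: 0, 18: 0, 19: 0, 20: 0, 21: 0}
flange top y 3.7 x -23.5 22.7 zmax 24.0
far edge z 23.49 at x=0, slope 0.04 deg
cur [ 0.5991 -0.0783  0.15  ] yaw 0.2 j7 0.13 -> yaw 0.0 shift [ 0.0011 -0.01    0.0473] turn [-0.04  0.18 -0.02]
```

Run:
```python
from h import *
go([.5994,-.0314,.075],5.5)
```

```text
cur [ 0.5991 -0.0783  0.15  ] yaw 0.2 j7 0.13 -> yaw 5.5 shift [0.0005 0.075  0.0468] turn [-0.04 -5.32 -0.01]
```

Call:
{"method": "apply_moves", "body": {
  "targets": [
    [0.0005,0,0.0468,0,-5.3,0,-1],
    [0.0005,0,0.0468,0,-5.3,0,-1],
    [0.0005,0.03,0.0468,0,-5.3,0,-1],
    [0.0005,0.06,0.0468,0,-5.3,0,-1],
    [0.0005,0.075,0.0468,0,-5.3,0,-1],
    [0.0005,0.075,0.0468,0,-5.3,0,-1],
    [0.0005,0.075,0.0468,0,-5.3,0,-1],
    [0.0005,0.075,0.0468,0,-5.3,0,-1]
  ]
}}

```text
clock: 8.2
eef_pos: [0.6013, -0.033, 0.0765]
eef_rot: [[0.996, 0.003, -0.093], [0.093, 0.0, 0.996], [0.003, -1.0, -0.0]]
ft_force: [-0.0, -0.4, -0.6]
grip_width: 0.345
```

Run:
```python
from h import *
go([.5994,-.0314,.0357],5.5)
```

```text
cur [ 0.6013 -0.033   0.0765] yaw 5.4 j7 0.14 -> yaw 5.5 shift [-0.0019  0.0408  0.0018] turn [ 0.01 -0.14  0.15]
```

Call:
{"method": "apply_moves", "body": {
  "targets": [
    [-0.0019,0.01,0.0018,0,0,0.1,-1],
    [-0.0019,0.013,0.0018,0,0,0.1,-1],
    [-0.0019,0.013,0.0018,0,0,0.1,-1],
    [-0.0019,0.013,0.0018,0,0,0.1,-1],
    [-0.0019,0.013,0.0018,0,0,0.1,-1]
  ]
}}

```text
clock: 8.7
eef_pos: [0.5981, -0.0314, 0.0621]
eef_rot: [[0.996, -0.001, -0.093], [0.093, -0.0, 0.996], [-0.001, -1.0, -0.0]]
ft_force: [0.3, -0.4, -1.6]
grip_width: 0.343
```

Run:
```python
from h import *
go([.5994,-.0314,.0357],5.5)
```

```text
cur [ 0.5981 -0.0314  0.0621] yaw 5.4 j7 0.13 -> yaw 5.5 shift [ 0.0014  0.0264 -0.0001] turn [ 0.   -0.15 -0.08]
```

Call:
{"method": "apply_moves", "body": {
  "targets": [
    [0.001,0,0,0,0,0,-1],
    [0.001,0.004,0,0,0,0,-1],
    [0.001,0.008,0,0,0,0,-1],
    [0.001,0.01,0,0,0,0,-1],
    [0.001,0.01,0,0,0,0,-1]
  ]
}}

```text
clock: 9.2
eef_pos: [0.5983, -0.0313, 0.0512]
eef_rot: [[0.996, -0.003, -0.093], [0.093, -0.0, 0.996], [-0.003, -1.0, 0.0]]
ft_force: [-0.2, -0.2, -2.4]
grip_width: 0.344
```

Run:
```python
from h import *
go([.5994,-.0314,.0357],5.5);print(env.read_state()['torque'])
```

```text
cur [ 0.5983 -0.0313  0.0512] yaw 5.4 j7 0.13 -> yaw 5.5 shift [ 0.0011  0.0155 -0.0002] turn [-0.01 -0.14 -0.17]
[-0.04176099  0.0442011   0.02604007]
```

Call:
{"method": "apply_moves", "body": {
  "targets": [
    [0.0006,0.005,0,0,0,0,-1],
    [0.0006,0.01,0,0,0,0,-1],
    [0.0006,0.015,0,0,0,0,-1],
    [0.0006,0.017,0,0,0,0,-1],
    [0.0006,0.017,0,0,0,0,-1],
    [0.0006,0.017,0,0,0,0,-1],
    [0.0006,0.017,0,0,0,0,-1],
    [0.0006,0.017,0,0,0,0,-1]
  ]
}}

```text
clock: 10.0
eef_pos: [0.5993, -0.0312, 0.0364]
eef_rot: [[0.996, -0.002, -0.093], [0.093, 0.0, 0.996], [-0.002, -1.0, 0.0]]
ft_force: [-5.0, 0.4, 13.3]
grip_width: 0.343
```

Run:
```python
from h import *
go([.5994,-.0314,.0357],5.5);print(env.read_state()['torque'])
```

```text
cur [ 0.5993 -0.0312  0.0364] yaw 5.4 j7 0.14 -> yaw 5.5 shift [ 0.      0.0007 -0.0002] turn [-0.01 -0.14 -0.11]
[-0.02021249  1.30709124  0.01020208]
```

Call:
{"method": "apply_moves", "body": {
  "targets": [
    [0,-0.0005,0,0,0,0,0],
    [0,-0.001,0,0,0,0,0],
    [0,-0.001,0,0,0,0,0],
    [0,-0.001,0,0,0,0,0],
    [0,-0.001,0,0,0,0,0],
    [0,-0.001,0,0,0,0,0]
  ]
}}

```text
clock: 10.6
eef_pos: [0.5993, -0.0312, 0.0357]
eef_rot: [[0.996, -0.002, -0.093], [0.093, -0.0, 0.996], [-0.002, -1.0, 0.0]]
ft_force: [0.2, 0.7, -0.1]
grip_width: 0.5
```

Run:
```python
from h import *
s=snap('scene');X=cloud(s)
m=(np.hypot(X[...,0]-.6,X[...,1]+.03)<.04)
st=env.read_state();print(st['eef_pos'],st['ft_force'],st['grip_width'])
go([.5994,-.0314,.0357],5.5)
u,v=proj(s,[[.6,-.031,.05]])[0].astype(int);im=cv2.cvtColor(s['pixels'],cv2.COLOR_RGB2BGR)
cv2.imwrite('pics/sc1.png',cv2.resize(im[v-50:v+50,u-60:u+60],None,fx=5,fy=5,interpolation=cv2.INTER_CUBIC))
```

```text
[ 0.59938101 -0.03128603  0.03574879] [-0.08467105  0.12337805 -0.22966846] 0.5015913240289251
cur [ 0.5994 -0.0313  0.0357] yaw 5.4 j7 0.14 -> yaw 5.5 shift [ 0.      0.     -0.0001] turn [-0.   -0.14 -0.11]
```

View pics/sc1.png

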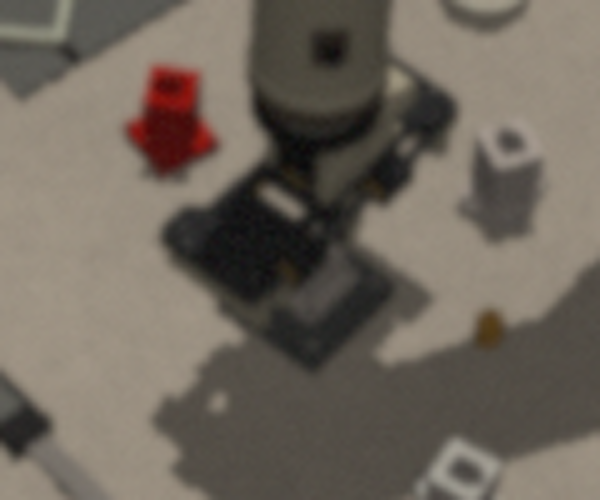

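Run:
```python
from h import *
s=snap('wrist');held(s); t=snap('wrist')
go([.5994,-.0314,.1],5.5)
```

```text
tool y hist {-3: 7, -2: 3, -1: 12, 0: 6, 1: 159, 2: 736, 3: 479, 4: 78, 5: 66, 6: 65, 7: 62, 8: 60, 9: 63, 10: 49, 11: 57, 12: 8, 13: 1, 14: 10, 15: 670, 16: 3091, 17: 2168, 18: 265, 19: 78, 20: 20, 21: 33}
flange top y 16.8 x -40.0 39.5 zmax 40.0
far edge z 30.92 at x=0, slope -0.05 deg
cur [ 0.5994 -0.0312  0.0358] yaw 5.4 j7 0.14 -> yaw 5.5 shift [-0.0002 -0.0642 -0.0002] turn [-0.   -0.14 -0.11]
```

Call:
{"method": "apply_moves", "body": {
  "targets": [
    [0,0,0,0,0,0,-1],
    [0,0,0,0,0,0,-1],
    [0,0,0,0,0,0,-1],
    [0,0,0,0,0,0,-1],
    [0,0,0,0,0,0,-1],
    [0,0,0,0,0,0,-1]
  ],
  "force": 40
}}

```text
clock: 11.35
eef_pos: [0.5994, -0.0312, 0.0359]
eef_rot: [[0.996, -0.002, -0.093], [0.093, -0.0, 0.996], [-0.002, -1.0, 0.0]]
ft_force: [-0.7, -0.1, 0.2]
grip_width: 0.345
```

Call:
{"method": "apply_moves", "body": {
  "targets": [
    [0,-0.03,0,0,0,0,-1],
    [0,-0.06,0,0,0,0,-1],
    [0,-0.1,0,0,0,0,-1],
    [0,-0.114,0,0,0,0,-1],
    [-0.05,-0.114,0.362,0,-84.6,0,-1],
    [-0.05,-0.114,0.362,0,-84.6,0,-1],
    [-0.05,-0.114,0.362,0,-84.6,0,-1],
    [-0.05,-0.114,0.362,0,-84.6,0,-1],
    [-0.05,-0.114,0.362,0,-84.6,0,-1],
    [-0.05,-0.114,0.362,0,-84.6,0,-1],
    [-0.05,-0.114,0.362,0,-84.6,0,-1],
    [-0.05,-0.114,0.362,0,-84.6,0,-1],
    [-0.05,-0.114,0.362,0,-84.6,0,-1],
    [-0.05,-0.114,0.362,0,-84.6,0,-1],
    [-0.05,-0.114,0.362,0,-84.6,0,-1],
    [-0.05,-0.114,0.362,0,-84.6,0,-1],
    [-0.05,-0.114,0.362,0,-84.6,0,-1]
  ]
}}

```text
clock: 13.05
eef_pos: [0.516, 0.3241, 0.1496]
eef_rot: [[0.004, -0.002, -1.0], [1.0, -0.0, 0.004], [-0.0, -1.0, 0.002]]
ft_force: [0.0, -0.4, -1.3]
grip_width: 0.344
```

Run:
```python
from h import *
s=snap('wrist','w3');held(s)
go([.516,.325,.15],90)
```

```text
tool y hist {-3: 63, -2: 49, -1: 48, 0: 45, 1: 96, 2: 627, 3: 745, 4: 157, 5: 52, 6: 66, 7: 59, 8: 62, 9: 72, 10: 56, 11: 48, 12: 44, 13: 46, 14: 5, 15: 0, 16: 0, 17: 0, 18: 0, 19: 0, 20: 0, 21: 0}
flange top y 3.1 x -23.7 22.2 zmax 24.3
far edge z 23.95 at x=0, slope 0.22 deg
cur [0.5161 0.3242 0.1498] yaw 89.8 j7 0.80 -> yaw 90.0 shift [ 0.0008 -0.0002  0.0001] turn [-0.11 -0.18 -0.02]
```

View pics/w3.png

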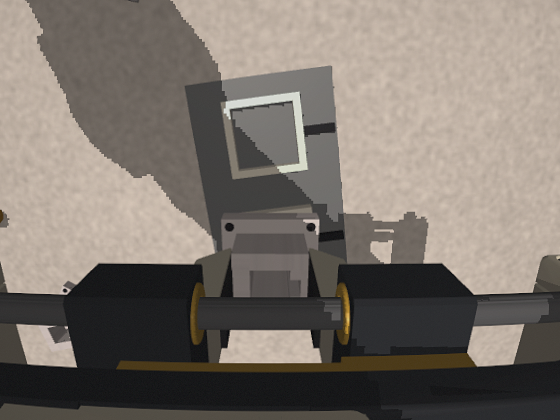

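```bash
cat >> h.py <<'E'
def nest(s,g,ref=90):
    "nest rim near g (outer 62 mm square at z=.014): centre, yaw of the side normal nearest ref"
    X=cloud(s); m=(np.hypot(X[...,0]-g[0],X[...,1]-g[1])<.05)&(X[...,2]>.0095)&(X[...,2]<.020)
    m=cv2.morphologyEx(m.astype(np.uint8),cv2.MORPH_OPEN,np.ones((3,3),np.uint8))
    c,hi=cv2.findContours(m,cv2.RETR_CCOMP,cv2.CHAIN_APPROX_NONE)
    for q in sorted(c,key=cv2.contourArea)[-2:]:
        (x,y),wh,a=cv2.minAreaRect(np.float32(world(s,q.reshape(-1,2),.014)[:,:2]*1000)); a=ref+(a-ref+45)%90-45
        print('nest',round(x/1000,4),round(y/1000,4),'yaw %.1f'%a,np.round(wh,1))
    rib=(np.hypot(X[...,0]-g[0],X[...,1]-g[1])<.07)&(X[...,2]>.0095)
    return np.array([x,y])/1000,a
E
python3 - <<'E'
from h import *
s=snap('wrist');X=cloud(s)
c=X[136,266];print(c)
n,a=nest(s,c[:2],96); print('rib z',X[128,318:330].round(3).tolist()[::4])
go([*n,.08],a)
E
```

```text
[0.46704661 0.32060428 0.00485711]
nest 0.465 0.3201 yaw 97.1 [52.8 52.6]
nest 0.4663 0.32 yaw 97.4 [62.2 64. ]
rib z [[0.46, 0.363, 0.009], [0.46, 0.366, 0.011], [0.46, 0.369, 0.009]]
cur [0.5161 0.3243 0.1499] yaw 89.9 j7 0.80 -> yaw 97.4 shift [-0.0044  0.07    0.0496] turn [-0.11 -7.51 -0.01]
```

Call:
{"method": "apply_moves", "body": {
  "targets": [
    [-0.0044,0.02,0.0496,0,-7.5,0,-1],
    [-0.0044,0.06,0.0496,0,-7.5,0,-1],
    [-0.0044,0.09,0.0496,0,-7.5,0,-1],
    [-0.0044,0.1,0.0496,0,-7.5,0,-1],
    [-0.0044,0.1,0.0496,0,-7.5,0,-1],
    [-0.0044,0.1,0.0496,0,-7.5,0,-1],
    [-0.0044,0.1,0.0496,0,-7.5,0,-1]
  ]
}}

```text
clock: 13.85
eef_pos: [0.4678, 0.3211, 0.0518]
eef_rot: [[-0.129, 0.001, -0.992], [0.992, 0.002, -0.129], [0.002, -1.0, -0.001]]
ft_force: [1.1, 0.2, -2.0]
grip_width: 0.346
```

Run:
```python
from h import *
go([.466,.3204,.0177],97.3)
```

```text
cur [0.4678 0.3211 0.0518] yaw 97.4 j7 0.81 -> yaw 97.3 shift [-0.0006  0.0341  0.0019] turn [0.06 0.13 0.09]
```

Correct, then lower with a slight press and release.

Call:
{"method": "apply_moves", "body": {
  "targets": [
    [-0.0006,0.005,0.0019,0,0,0,-1],
    [-0.0006,0.01,0.0019,0,0,0,-1],
    [-0.0006,0.012,0.0019,0,0,0,-1],
    [-0.0006,0.012,0.0019,0,0,0,-1],
    [-0.0006,0.012,0.0019,0,0,0,-1]
  ]
}}

```text
clock: 14.35
eef_pos: [0.4644, 0.3193, 0.038]
eef_rot: [[-0.13, -0.002, -0.992], [0.992, -0.0, -0.13], [0.0, -1.0, 0.002]]
ft_force: [1.3, 0.5, -2.0]
grip_width: 0.343
```

Run:
```python
from h import *
go([.466,.3204,.0177],97.3)
```

```text
cur [0.4644 0.3193 0.038 ] yaw 97.5 j7 0.81 -> yaw 97.3 shift [ 0.0009  0.0203 -0.0018] turn [-0.11  0.16  0.  ]
```

Call:
{"method": "apply_moves", "body": {
  "targets": [
    [0.0004,0.005,-0.001,0,0,0,-1],
    [0.0004,0.008,-0.001,0,0,0,-1],
    [0.0004,0.009,-0.001,0,0,0,-1],
    [0.0004,0.009,-0.001,0,0,0,-1],
    [0.0004,0.009,-0.001,0,0,0,-1],
    [0.0004,0.009,-0.001,0,0,0,-1]
  ]
}}

```text
clock: 14.95
eef_pos: [0.4654, 0.3199, 0.0292]
eef_rot: [[-0.13, -0.002, -0.992], [0.992, -0.0, -0.13], [0.0, -1.0, 0.002]]
ft_force: [-0.4, -0.3, -1.5]
grip_width: 0.345
```

Run:
```python
from h import *
go([.466,.3204,.0177],97.3)
```

```text
cur [0.4654 0.3199 0.0292] yaw 97.5 j7 0.80 -> yaw 97.3 shift [ 0.0004  0.0115 -0.0007] turn [-0.09  0.16  0.01]
```

Call:
{"method": "apply_moves", "body": {
  "targets": [
    [0.0002,0.004,-0.0005,0,0,0,-1],
    [0.0002,0.008,-0.0005,0,0,0,-1],
    [0.0002,0.012,-0.0005,0,0,0,-1],
    [0.0002,0.013,-0.0005,0,0,0,-1],
    [0.0002,0.013,-0.0005,0,0,0,-1],
    [0.0002,0.013,-0.0005,0,0,0,-1]
  ]
}}

```text
clock: 15.55
eef_pos: [0.4658, 0.3201, 0.0178]
eef_rot: [[-0.13, -0.001, -0.992], [0.992, -0.001, -0.13], [-0.001, -1.0, 0.001]]
ft_force: [-4.1, -3.7, 17.4]
grip_width: 0.344
```

Run:
```python
from h import *
go([.466,.3204,.0177],97.3)
```

```text
cur [0.4658 0.3201 0.0178] yaw 97.5 j7 0.79 -> yaw 97.3 shift [ 0.0003  0.0001 -0.0002] turn [-0.08  0.17 -0.05]
```

Call:
{"method": "apply_moves", "body": {
  "targets": [
    [0,-0.001,0,0,0,0,0],
    [0,-0.001,0,0,0,0,0.2],
    [0,-0.001,0,0,0,0,0.3],
    [0,-0.001,0,0,0,0,0.3],
    [0,-0.03,0,0,0,0,0.5],
    [0,-0.08,0,0,0,0,1],
    [0,-0.13,0,0,0,0,1],
    [0,-0.13,0,0,0,0,1],
    [0,-0.13,0,0,0,0,1],
    [0,-0.13,0,0,0,0,1]
  ]
}}

```text
clock: 16.55
eef_pos: [0.4654, 0.3193, 0.145]
eef_rot: [[-0.13, -0.003, -0.992], [0.992, -0.002, -0.13], [-0.001, -1.0, 0.004]]
ft_force: [-0.4, -1.0, -0.6]
grip_width: 0.998
```

Run:
```python
from h import *
s=snap('wrist');hub(s,[.466,.32],.038); nest(s,[.466,.32],97)
t=snap('top')
for g,h in [((.636,.1347),.042),((.4732,-.1412),.050),((.4502,-.003),.058)]:
    try: hub(t,g,h)
    except Exception as e: print(h,e)
go([.6345,.1347,.15],90)
```

```text
hub 0.038 ctr [0.4647 0.3191] keyyaw 97.8 top z 0.0389 size [0.0331 0.0311] slopes [ 0.3 -0.6 -0.3  1.3] scores [1. 0. 1. 1.]
nest 0.4665 0.3205 yaw 97.2 [51.4 53.3]
nest 0.4661 0.3196 yaw 97.4 [63.1 63. ]
hub 0.042 ctr [0.6348 0.1362] keyyaw 104.5 top z 0.0425 size [0.0308 0.0311] slopes [-0.9  4.4  0.9 -3.3] scores [1.   0.08 1.   1.  ]
hub 0.05 ctr [ 0.4723 -0.1408] keyyaw 159.5 top z 0.0510 size [0.03   0.0298] slopes [-1.2  1.1 -1.1  6.3] scores [0.92 0.08 1.   0.92]
0.058 expected non-empty vector for x
cur [0.465  0.3192 0.1443] yaw 97.5 j7 0.87 -> yaw 90.0 shift [-0.205  -0.0061 -0.1441] turn [-0.27  7.45 -0.09]
```

Call:
{"method": "apply_moves", "body": {
  "targets": [
    [-0.205,0,-0.144,0,-7,0,1],
    [-0.205,0,-0.144,0,-7,0,1],
    [-0.205,0,-0.144,0,-7,0,1],
    [-0.205,0,-0.144,0,-7,0,1],
    [-0.205,0,-0.144,0,-7,0,1],
    [-0.205,0,-0.144,0,-7,0,1],
    [-0.205,0,-0.144,0,-7,0,1],
    [-0.205,0,-0.144,0,-7,0,1],
    [-0.205,0,-0.144,0,-7,0,1],
    [-0.205,0,-0.144,0,-7,0,1],
    [-0.205,0,-0.144,0,-7,0,1]
  ]
}}

```text
clock: 17.75
eef_pos: [0.6349, 0.1367, 0.146]
eef_rot: [[-0.251, -0.002, -0.968], [0.968, -0.0, -0.251], [0.0, -1.0, 0.002]]
ft_force: [0.3, -0.4, 0.3]
grip_width: 0.997
```

Run:
```python
from h import *
s=snap('wrist')
c,y=hub(s,[.6348,.1362],.042,'hub2')
go([*c,.0135],y)
```

```text
hub 0.042 ctr [0.6337 0.1346] keyyaw 103.5 top z 0.0428 size [0.0331 0.0316] slopes [ 0.1 -0.5  0.3 -0.1] scores [1.   0.17 1.   1.  ]
cur [0.6351 0.1364 0.146 ] yaw 104.5 j7 1.40 -> yaw 103.5 shift [-0.0014  0.1325  0.0016] turn [-0.09  1.04  0.02]
```

View pics/hub2.png

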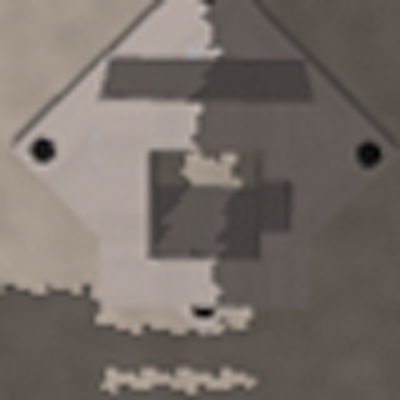

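Call:
{"method": "apply_moves", "body": {
  "targets": [
    [-0.001,0.05,0.0014,0,1,0,1],
    [-0.001,0.1,0.0014,0,1,0,1],
    [-0.001,0.12,0.0014,0,1,0,0.5],
    [-0.001,0.1325,0.0014,0,1,0,0.2],
    [-0.001,0.1325,0.0014,0,1,0,0],
    [-0.001,0.1325,0.0014,0,1,0,0],
    [-0.001,0.1325,0.0014,0,1,0,-0.4],
    [-0.001,0.1325,0.0014,0,1,0,-0.7],
    [-0.001,0.1325,0.0014,0,1,0,-1],
    [-0.001,0.1325,0.0014,0,1,0,-1],
    [-0.001,0.1325,0.0014,0,1,0,-1],
    [-0.001,0.1325,0.0014,0,1,0,-1],
    [-0.001,0.1325,0.0014,0,1,0,-1]
  ],
  "force": 40
}}

```text
clock: 19.1
eef_pos: [0.6345, 0.1345, 0.0141]
eef_rot: [[-0.233, -0.001, -0.973], [0.973, 0.0, -0.233], [0.0, -1.0, 0.001]]
ft_force: [-1.7, 0.1, 6.0]
grip_width: 0.347
```

Run:
```python
from h import *
# lift first by 0.136: pure go to the stand view pose
go([.600,-.08,.15],5.5)
```

```text
cur [0.6345 0.1345 0.0141] yaw 103.5 j7 1.33 -> yaw 185.5 shift [-0.2005 -0.136   0.0836] turn [-2.000e-02 -8.204e+01  5.000e-02]
```

Call:
{"method": "apply_moves", "body": {
  "targets": [
    [0,-0.05,0,0,0,0,-1],
    [0,-0.1,0,0,0,0,-1],
    [0,-0.136,0,0,0,0,-1],
    [-0.2,-0.136,0.083,0,98,0,-1],
    [-0.2,-0.136,0.083,0,98,0,-1],
    [-0.2,-0.136,0.083,0,98,0,-1],
    [-0.2,-0.136,0.083,0,98,0,-1],
    [-0.2,-0.136,0.083,0,98,0,-1],
    [-0.2,-0.136,0.083,0,98,0,-1],
    [-0.2,-0.136,0.083,0,98,0,-1],
    [-0.2,-0.136,0.083,0,98,0,-1],
    [-0.2,-0.136,0.083,0,98,0,-1],
    [-0.2,-0.136,0.083,0,98,0,-1],
    [-0.2,-0.136,0.083,0,98,0,-1],
    [-0.2,-0.136,0.083,0,98,0,-1],
    [-0.2,-0.136,0.083,0,98,0,-1],
    [-0.2,-0.136,0.083,0,98,0,-1],
    [-0.2,-0.136,0.083,0,98,0,-1],
    [-0.2,-0.136,0.083,0,98,0,-1],
    [-0.2,-0.136,0.083,0,98,0,-1]
  ]
}}

```text
clock: 21.1
eef_pos: [0.6001, -0.0797, 0.1494]
eef_rot: [[0.995, -0.002, -0.095], [0.095, -0.0, 0.995], [-0.002, -1.0, 0.0]]
ft_force: [0.4, -0.9, -1.9]
grip_width: 0.35
```

Run:
```python
from h import *
s=snap('wrist','w4');stand(s);F=held(s,True)
# V-corner: fit both edges
for sg in (1,-1):
    k=(F[:,0]*sg>4)&(F[:,0]*sg<20)&(abs(F[:,2]-(32.5-abs(F[:,0])))<4)
    if k.sum()>3: q=np.polyfit(F[k,0],F[k,2],1);print(sg,k.sum(),q,np.degrees(np.arctan(q[0])))
go([.5994,-.0314,.075],5.5)
```

```text
stand 0.599 -0.0309 yaw 5.5 [80.1 79.2]
tool y hist {-3: 0, -2: 0, -1: 0, 0: 0, 1: 51, 2: 437, 3: 566, 4: 89, 5: 40, 6: 31, 7: 36, 8: 40, 9: 31, 10: 35, 11: 32, 12: 22, 13: 11, 14: 2, 15: 0, 16: 0, 17: 0, 18: 0, 19: 0, 20: 0, 21: 0}
flange top y 3.1 x -16.3 15.3 zmax 32.6
1 35 [-1.06903857 32.42443401] -46.911105842755774
-1 38 [ 1.0876063  33.17990043] 47.403004722967054
cur [ 0.6001 -0.0797  0.1494] yaw 5.5 j7 0.21 -> yaw 5.5 shift [0.004  0.0744 0.0482] turn [-0.   -0.04 -0.1 ]
```

View pics/w4.png

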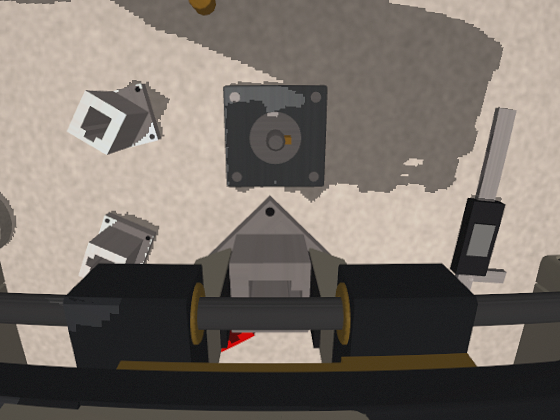

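Call:
{"method": "apply_moves", "body": {
  "targets": [
    [0.004,0.02,0.0484,0,0,0,-1],
    [0.004,0.045,0.0484,0,0,0,-1],
    [0.004,0.065,0.0484,0,0,0,-1],
    [0.004,0.074,0.0484,0,0,0,-1],
    [0.004,0.074,0.0484,0,0,0,-1],
    [0.004,0.074,0.0484,0,0,0,-1],
    [0.004,0.074,0.0484,0,0,0,-1],
    [0.004,0.074,0.0484,0,0,0,-1],
    [0.004,0.074,0.0484,0,0,0,-1],
    [0.004,0.074,0.0484,0,0,0,-1]
  ]
}}

```text
clock: 22.15
eef_pos: [0.5997, -0.0312, 0.0759]
eef_rot: [[0.995, -0.001, -0.095], [0.095, -0.0, 0.995], [-0.001, -1.0, -0.0]]
ft_force: [0.0, 0.0, -1.6]
grip_width: 0.343
```

Run:
```python
from h import *
go([.5994,-.0312,.036],5.5)
```

```text
cur [ 0.5997 -0.0312  0.0759] yaw 5.4 j7 0.12 -> yaw 5.5 shift [-0.0003  0.0399 -0.    ] turn [ 0.   -0.05 -0.05]
```

Call:
{"method": "apply_moves", "body": {
  "targets": [
    [-0.0003,0.005,0,0,0,0,-1],
    [-0.0003,0.01,0,0,0,0,-1],
    [-0.0003,0.015,0,0,0,0,-1],
    [-0.0003,0.019,0,0,0,0,-1],
    [-0.0003,0.023,0,0,0,0,-1],
    [-0.0003,0.025,0,0,0,0,-1],
    [-0.0003,0.025,0,0,0,0,-1]
  ]
}}

```text
clock: 22.85
eef_pos: [0.5988, -0.0311, 0.0499]
eef_rot: [[0.995, -0.003, -0.095], [0.095, -0.0, 0.995], [-0.003, -1.0, 0.0]]
ft_force: [-0.4, -0.0, -1.7]
grip_width: 0.346
```

Run:
```python
from h import *
go([.5994,-.0312,.036],5.5)
```

```text
cur [ 0.5988 -0.0311  0.0499] yaw 5.5 j7 0.13 -> yaw 5.5 shift [ 0.0007  0.0139 -0.0002] turn [-0.01 -0.04 -0.15]
```

Now seat, release, wait and regrip in one call (as worked for hub1).

Call:
{"method": "apply_moves", "body": {
  "targets": [
    [0.0006,0.005,0,0,0,0,-1],
    [0.0006,0.01,0,0,0,0,-1],
    [0.0006,0.014,0,0,0,0,-1],
    [0.0006,0.0145,0,0,0,0,-1],
    [0.0006,0.0145,0,0,0,0,-1],
    [0.0006,0.014,0,0,0,0,0],
    [0.0006,0.014,0,0,0,0,0],
    [0.0006,0.014,0,0,0,0,0],
    [0.0006,0.014,0,0,0,0,0],
    [0.0006,0.014,0,0,0,0,0]
  ]
}}

```text
clock: 23.85
eef_pos: [0.5997, -0.031, 0.0364]
eef_rot: [[0.995, -0.002, -0.095], [0.095, -0.0, 0.995], [-0.002, -1.0, 0.0]]
ft_force: [1.0, 0.6, -0.0]
grip_width: 0.502
```

Run:
```python
from h import *
s=snap('wrist');held(s,True); go([.5994,-.0312,.036],5.5)
```

```text
tool y hist {-3: 0, -2: 0, -1: 0, 0: 0, 1: 19, 2: 264, 3: 679, 4: 168, 5: 32, 6: 37, 7: 46, 8: 33, 9: 32, 10: 30, 11: 34, 12: 36, 13: 10, 14: 3, 15: 75, 16: 1530, 17: 3415, 18: 1117, 19: 151, 20: 78, 21: 33}
flange top y 17.4 x -40.0 39.3 zmax 40.0
cur [ 0.5997 -0.031   0.0364] yaw 5.5 j7 0.13 -> yaw 5.5 shift [-0.0003  0.0004 -0.0001] turn [-0.   -0.04 -0.1 ]
```

Call:
{"method": "apply_moves", "body": {
  "targets": [
    [0,0,0,0,0,0,0],
    [0,0,0,0,0,0,-0.5],
    [0,0,0,0,0,0,-1],
    [0,0,0,0,0,0,-1],
    [0,0,0,0,0,0,-1],
    [0,0,0,0,0,0,-1]
  ],
  "force": 40
}}

```text
clock: 24.5
eef_pos: [0.5996, -0.031, 0.0364]
eef_rot: [[0.995, -0.002, -0.095], [0.095, -0.0, 0.995], [-0.002, -1.0, 0.0]]
ft_force: [-0.2, -0.8, -0.3]
grip_width: 0.346
```

Run:
```python
from h import *
t=snap('top');n1,_=nest(t,world(t,[[360,232]],.01)[0],87);n0,_=nest(t,world(t,[[357,269]],.01)[0],87)
# key side: tray base centre
d=n1-n0;print(np.degrees(np.arctan2(d[1],d[0])))
for g,h in [((.4732,-.1412),.050),((.4502,-.003),.058)]:
    try: hub(t,g,h)
    except Exception as e: print(h,e)
go([n0[0]+.047,n0[1],.15],86)
```

```text
nest 0.5386 -0.326 yaw 90.4 [5.2 7.9]
nest 0.5767 -0.3643 yaw 124.2 [16.7  7.4]
nest 0.4557 -0.3328 yaw 90.1 [5.2 5.3]
nest 0.5204 -0.3247 yaw 90.3 [5.2 5.3]
-35.13164405414311
hub 0.05 ctr [ 0.4727 -0.1408] keyyaw 160.2 top z 0.0505 size [0.0305 0.0306] slopes [ 0.5  3.2  2.2 -1. ] scores [0.92 0.   1.   1.  ]
0.058 attempt to get argmax of an empty sequence
cur [ 0.5996 -0.031   0.0364] yaw 5.5 j7 0.13 -> yaw 86.0 shift [-0.0602 -0.1135 -0.2893] turn [-7.000e-02 -8.054e+01 -8.000e-02]
```

Call:
{"method": "apply_moves", "body": {
  "targets": [
    [0,-0.03,0,0,0,0,-1],
    [0,-0.06,0,0,0,0,-1],
    [0,-0.1,0,0,0,0,-1],
    [0,-0.114,0,0,0,0,-1],
    [-0.1,-0.114,-0.288,0,-80,0,-1],
    [-0.1,-0.114,-0.288,0,-80,0,-1],
    [-0.1,-0.114,-0.288,0,-80,0,-1],
    [-0.1,-0.114,-0.288,0,-80,0,-1],
    [-0.1,-0.114,-0.288,0,-80,0,-1],
    [-0.1,-0.114,-0.288,0,-80,0,-1],
    [-0.1,-0.114,-0.288,0,-80,0,-1],
    [-0.1,-0.114,-0.288,0,-80,0,-1],
    [-0.1,-0.114,-0.288,0,-80,0,-1],
    [-0.1,-0.114,-0.288,0,-80,0,-1],
    [-0.1,-0.114,-0.288,0,-80,0,-1],
    [-0.1,-0.114,-0.288,0,-80,0,-1],
    [-0.1,-0.114,-0.288,0,-80,0,-1],
    [-0.1,-0.114,-0.288,0,-80,0,-1],
    [-0.1,-0.114,-0.288,0,-80,0,-1]
  ]
}}

```text
clock: 26.45
eef_pos: [0.5278, -0.3271, 0.1505]
eef_rot: [[0.079, -0.002, -0.997], [0.997, -0.0, 0.079], [-0.0, -1.0, 0.002]]
ft_force: [0.6, -0.0, -1.8]
grip_width: 0.346
```

Run:
```python
from h import *
s=snap('wrist','w5');F=held(s,True); n,a=nest(s,(.481,-.325),86+45)
go([*n,.05],86)
```

```text
tool y hist {-3: 18, -2: 25, -1: 19, 0: 7, 1: 26, 2: 228, 3: 713, 4: 255, 5: 38, 6: 37, 7: 32, 8: 40, 9: 32, 10: 42, 11: 29, 12: 39, 13: 12, 14: 0, 15: 0, 16: 0, 17: 0, 18: 0, 19: 0, 20: 0, 21: 0}
flange top y 3.5 x -16.6 15.3 zmax 32.7
nest 0.481 -0.3237 yaw 130.7 [52.1 50.8]
nest 0.4812 -0.3242 yaw 131.3 [61.8 62.7]
cur [ 0.5278 -0.3271  0.1506] yaw 85.4 j7 1.91 -> yaw 86.0 shift [-0.0007  0.1006  0.0465] turn [-0.1  -0.55 -0.02]
```

View pics/w5.png

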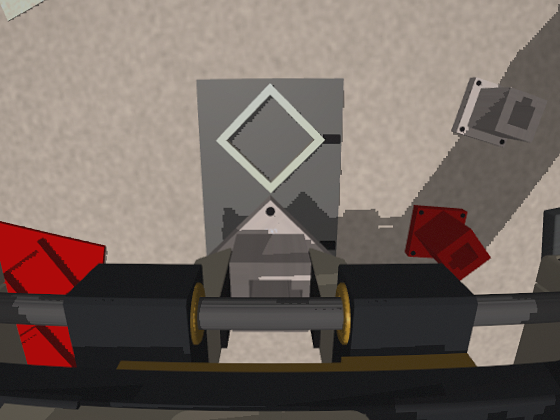

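Call:
{"method": "apply_moves", "body": {
  "targets": [
    [-0.0003,0.02,0.0463,0,-0.5,0,-1],
    [-0.0003,0.05,0.0463,0,-0.5,0,-1],
    [-0.0003,0.08,0.0463,0,-0.5,0,-1],
    [-0.0003,0.1,0.0463,0,-0.5,0,-1],
    [-0.0003,0.11,0.0463,0,-0.5,0,-1],
    [-0.0003,0.11,0.0463,0,-0.5,0,-1],
    [-0.0003,0.11,0.0463,0,-0.5,0,-1],
    [-0.0003,0.11,0.0463,0,-0.5,0,-1],
    [-0.0003,0.11,0.0463,0,-0.5,0,-1],
    [-0.0003,0.11,0.0463,0,-0.5,0,-1],
    [-0.0003,0.11,0.0463,0,-0.5,0,-1]
  ]
}}

```text
clock: 27.6
eef_pos: [0.4816, -0.3241, 0.0412]
eef_rot: [[0.071, -0.001, -0.998], [0.998, -0.001, 0.071], [-0.001, -1.0, 0.001]]
ft_force: [-0.2, -0.2, -2.0]
grip_width: 0.347
```

Run:
```python
from h import *
go([.4814,-.3236,.0182],86)
```

```text
cur [ 0.4816 -0.3241  0.0412] yaw 86.0 j7 1.92 -> yaw 86.0 shift [0.0005 0.023  0.0002] turn [-0.06 -0.05 -0.04]
```

Call:
{"method": "apply_moves", "body": {
  "targets": [
    [0.0005,0.005,0.0002,0,0,0,-1],
    [0.0005,0.01,0.0002,0,0,0,-1],
    [0.0005,0.015,0.0002,0,0,0,-1],
    [0.0005,0.019,0.0002,0,0,0,-1],
    [0.0005,0.023,0.0002,0,0,0,-1],
    [0.0005,0.0245,0.0002,0,0,0,-1],
    [0.0005,0.0245,0.0002,0,0,0,-1],
    [0.0005,0.0245,0.0002,0,0,0,-1]
  ]
}}

```text
clock: 28.4
eef_pos: [0.4808, -0.3232, 0.0183]
eef_rot: [[0.07, -0.003, -0.998], [0.998, -0.0, 0.07], [-0.0, -1.0, 0.003]]
ft_force: [-7.5, 4.3, 21.8]
grip_width: 0.343
```

Run:
```python
from h import *
go([.4814,-.3236,.0182],86)
```

```text
cur [ 0.4808 -0.3232  0.0183] yaw 86.0 j7 1.92 -> yaw 86.0 shift [-0.0004  0.0001 -0.0006] turn [-0.16 -0.04 -0.02]
```

Flush height reached; release, rise and check.

Call:
{"method": "apply_moves", "body": {
  "targets": [
    [0,-0.001,0,0,0,0,0],
    [0,-0.001,0,0,0,0,0.2],
    [0,-0.001,0,0,0,0,0.3],
    [0,-0.001,0,0,0,0,0.3],
    [0,-0.03,0,0,0,0,0.5],
    [0,-0.08,0,0,0,0,1],
    [0,-0.13,0,0,0,0,1],
    [0,-0.13,0,0,0,0,1],
    [0,-0.13,0,0,0,0,1],
    [0,-0.13,0,0,0,0,1],
    [0,-0.13,0,0,0,0,1]
  ]
}}

```text
clock: 29.5
eef_pos: [0.4801, -0.3226, 0.1443]
eef_rot: [[0.071, -0.005, -0.997], [0.998, 0.002, 0.071], [0.002, -1.0, 0.005]]
ft_force: [-0.2, -0.4, 0.6]
grip_width: 0.997
```

Run:
```python
from h import *
s=snap('wrist');hub(s,[.481,-.324],.046); nest(s,[.481,-.324],131)
t=snap('top')
for g,h in [((.4732,-.1412),.050),((.4502,-.003),.058)]:
    try: hub(t,g,h)
    except Exception as e: print(h,e)
go([.4727,-.1408,.16],160.2)
```

```text
hub 0.046 ctr [ 0.4802 -0.3239] keyyaw 86.2 top z 0.0469 size [0.0315 0.0332] slopes [-0.3  0.4 -0.9  0.3] scores [0.17 0.92 1.   1.  ]
nest 0.5164 -0.3266 yaw 176.0 [27.9 14.6]
nest 0.4813 -0.3236 yaw 131.6 [63.5 63.3]
hub 0.05 ctr [ 0.4725 -0.1408] keyyaw 159.5 top z 0.0505 size [0.03   0.0302] slopes [-1.2  1.1 -1.1  1.1] scores [0.92 0.08 0.92 1.  ]
0.058 expected non-empty vector for x
cur [ 0.4804 -0.3227  0.1445] yaw 86.0 j7 1.96 -> yaw 160.2 shift [ 0.1809 -0.0152  0.0206] turn [ -0.17 -74.24   0.23]
```

Call:
{"method": "apply_moves", "body": {
  "targets": [
    [0.181,-0.01,0.0206,0,16,0,1],
    [0.181,-0.01,0.0206,0,16,0,1],
    [0.181,-0.01,0.0206,0,16,0,1],
    [0.181,-0.01,0.0206,0,16,0,1],
    [0.181,-0.01,0.0206,0,16,0,1],
    [0.181,-0.01,0.0206,0,16,0,1],
    [0.181,-0.01,0.0206,0,16,0,1],
    [0.181,-0.01,0.0206,0,16,0,1],
    [0.181,-0.01,0.0206,0,16,0,1],
    [0.181,-0.01,0.0206,0,16,0,1]
  ]
}}

```text
clock: 30.6
eef_pos: [0.4734, -0.1422, 0.1559]
eef_rot: [[0.344, -0.002, -0.939], [0.939, -0.0, 0.344], [-0.001, -1.0, 0.002]]
ft_force: [-0.9, -0.6, 0.5]
grip_width: 1.0
```

Run:
```python
from h import *
s=snap('wrist')
c,y=hub(s,[.4725,-.1408],.050,'hub3')
go([*c,.0145],y-90)
```

```text
hub 0.05 ctr [ 0.4714 -0.1409] keyyaw 161.4 top z 0.0509 size [0.0313 0.0329] slopes [ 0.6  0.4 -0.4 -0.8] scores [1. 0. 1. 1.]
cur [ 0.4734 -0.142   0.156 ] yaw 69.9 j7 1.38 -> yaw 71.4 shift [0.0004 0.1415 0.002 ] turn [-0.1  -1.55 -0.04]
```

View pics/hub3.png

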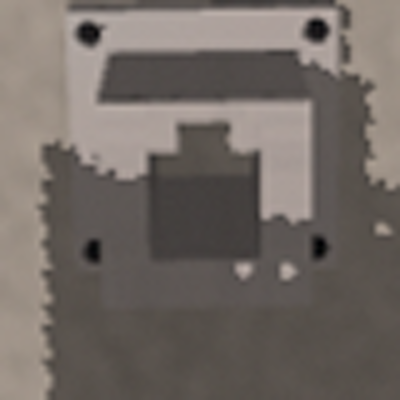

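Call:
{"method": "apply_moves", "body": {
  "targets": [
    [0.0006,0.05,0.0018,0,-1.5,0,1],
    [0.0006,0.1,0.0018,0,-1.5,0,1],
    [0.0006,0.125,0.0018,0,-1.5,0,0.5],
    [0.0006,0.141,0.0018,0,-1.5,0,0.2],
    [0.0006,0.141,0.0018,0,-1.5,0,0],
    [0.0006,0.141,0.0018,0,-1.5,0,0],
    [0.0006,0.141,0.0018,0,-1.5,0,-0.4],
    [0.0006,0.141,0.0018,0,-1.5,0,-0.7],
    [0.0006,0.141,0.0018,0,-1.5,0,-1],
    [0.0006,0.141,0.0018,0,-1.5,0,-1],
    [0.0006,0.141,0.0018,0,-1.5,0,-1],
    [0.0006,0.141,0.0018,0,-1.5,0,-1],
    [0.0006,0.141,0.0018,0,-1.5,0,-1]
  ],
  "force": 40
}}

```text
clock: 31.95
eef_pos: [0.4723, -0.1404, 0.0158]
eef_rot: [[0.318, -0.001, -0.948], [0.948, -0.001, 0.318], [-0.001, -1.0, 0.001]]
ft_force: [-1.2, 0.2, 6.3]
grip_width: 0.348
```

Run:
```python
from h import *
go([.552,-.036,.155],-84.5,False)
```

```text
cur [ 0.4723 -0.1404  0.0158] yaw 71.5 j7 1.33 -> yaw -84.5 shift [ 0.1242 -0.1393 -0.0423] turn [ 5.0000e-02  1.5595e+02 -6.0000e-02]
```

Call:
{"method": "apply_moves", "body": {
  "targets": [
    [0,-0.05,0,0,0,0,-1],
    [0,-0.1,0,0,8,0,-1],
    [0,-0.139,0,0,16,0,-1],
    [0.124,-0.139,-0.042,0,156,0,-1],
    [0.124,-0.139,-0.042,0,156,0,-1],
    [0.124,-0.139,-0.042,0,156,0,-1],
    [0.124,-0.139,-0.042,0,156,0,-1],
    [0.124,-0.139,-0.042,0,156,0,-1],
    [0.124,-0.139,-0.042,0,156,0,-1],
    [0.124,-0.139,-0.042,0,156,0,-1],
    [0.124,-0.139,-0.042,0,156,0,-1],
    [0.124,-0.139,-0.042,0,156,0,-1],
    [0.124,-0.139,-0.042,0,156,0,-1],
    [0.124,-0.139,-0.042,0,156,0,-1],
    [0.124,-0.139,-0.042,0,156,0,-1],
    [0.124,-0.139,-0.042,0,156,0,-1],
    [0.124,-0.139,-0.042,0,156,0,-1],
    [0.124,-0.139,-0.042,0,156,0,-1],
    [0.124,-0.139,-0.042,0,156,0,-1],
    [0.124,-0.139,-0.042,0,156,0,-1]
  ]
}}

```text
clock: 33.95
eef_pos: [0.5507, -0.0358, 0.1534]
eef_rot: [[0.09, -0.003, 0.996], [-0.996, -0.0, 0.09], [-0.0, -1.0, -0.003]]
ft_force: [0.3, -0.2, -1.8]
grip_width: 0.348
```

Call:
{"method": "apply_moves", "body": {
  "targets": [
    [0,0,0,0,0,0,-1],
    [0,0,0,0,0,0,-1],
    [0,0,0,0,0,0,-1],
    [0,0,0,0,0,0,-1]
  ]
}}

```text
clock: 34.35
eef_pos: [0.5513, -0.036, 0.1539]
eef_rot: [[0.096, -0.002, 0.995], [-0.995, -0.0, 0.096], [-0.0, -1.0, -0.002]]
ft_force: [0.5, -0.6, -1.0]
grip_width: 0.347
```

Run:
```python
from h import *
s=snap('wrist','w6');c,a=stand(s);held(s)
go([*c,.077],-84.5,False)
```

```text
stand 0.599 -0.0311 yaw 5.5 [79.7 80. ]
tool y hist {-3: 4, -2: 6, -1: 3, 0: 3, 1: 5, 2: 7, 3: 101, 4: 701, 5: 523, 6: 101, 7: 57, 8: 49, 9: 65, 10: 63, 11: 56, 12: 65, 13: 54, 14: 46, 15: 9, 16: 1, 17: 0, 18: 0, 19: 0, 20: 0, 21: 0}
flange top y 4.9 x -22.4 23.6 zmax 23.6
far edge z 23.21 at x=0, slope -0.46 deg
cur [ 0.5513 -0.036   0.1539] yaw -84.5 j7 -1.33 -> yaw -84.5 shift [-0.0003  0.0769  0.0481] turn [ 0.11 -0.01 -0.01]
```

View pics/w6.png

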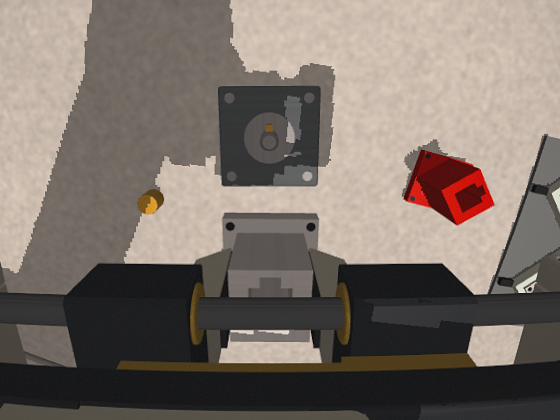

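Call:
{"method": "apply_moves", "body": {
  "targets": [
    [-0.0003,0.02,0.0483,0,0,0,-1],
    [-0.0003,0.045,0.0483,0,0,0,-1],
    [-0.0003,0.065,0.0483,0,0,0,-1],
    [-0.0003,0.077,0.0483,0,0,0,-1],
    [-0.0003,0.077,0.0483,0,0,0,-1],
    [-0.0003,0.077,0.0483,0,0,0,-1],
    [-0.0003,0.077,0.0483,0,0,0,-1],
    [-0.0003,0.077,0.0483,0,0,0,-1],
    [-0.0003,0.077,0.0483,0,0,0,-1],
    [-0.0003,0.077,0.0483,0,0,0,-1]
  ]
}}

```text
clock: 35.4
eef_pos: [0.5996, -0.031, 0.0775]
eef_rot: [[0.095, -0.001, 0.995], [-0.995, -0.0, 0.095], [-0.0, -1.0, -0.001]]
ft_force: [-0.1, 0.3, -2.3]
grip_width: 0.351
```

Run:
```python
from h import *
go([.5992,-.0311,.0378],-84.5,False)
```

```text
cur [ 0.5996 -0.031   0.0775] yaw -84.5 j7 -1.31 -> yaw -84.5 shift [ 0.      0.0397 -0.0003] turn [ 0.05 -0.04 -0.  ]
```

Call:
{"method": "apply_moves", "body": {
  "targets": [
    [0,0.005,0,0,0,0,-1],
    [0,0.01,0,0,0,0,-1],
    [0,0.015,0,0,0,0,-1],
    [0,0.019,0,0,0,0,-1],
    [0,0.023,0,0,0,0,-1],
    [0,0.025,0,0,0,0,-1],
    [0,0.025,0,0,0,0,-1]
  ]
}}

```text
clock: 36.1
eef_pos: [0.5989, -0.0311, 0.0514]
eef_rot: [[0.095, -0.003, 0.995], [-0.995, -0.0, 0.095], [-0.0, -1.0, -0.003]]
ft_force: [-0.2, 0.3, -1.9]
grip_width: 0.344
```

Run:
```python
from h import *
go([.5992,-.0311,.0378],-84.5,False)
```

```text
cur [ 0.5989 -0.0311  0.0514] yaw -84.5 j7 -1.30 -> yaw -84.5 shift [0.     0.0136 0.0003] turn [ 0.14 -0.05 -0.  ]
```

Call:
{"method": "apply_moves", "body": {
  "targets": [
    [0,0.005,0.0003,0,0,0,-1],
    [0,0.01,0.0003,0,0,0,-1],
    [0,0.014,0.0003,0,0,0,-1],
    [0,0.0145,0.0003,0,0,0,-1],
    [0,0.0145,0.0003,0,0,0,-1],
    [0,0.014,0.0003,0,0,0,0],
    [0,0.014,0.0003,0,0,0,0],
    [0,0.014,0.0003,0,0,0,0],
    [0,0.014,0.0003,0,0,0,0],
    [0,0.014,0.0003,0,0,0,0]
  ]
}}

```text
clock: 37.1
eef_pos: [0.5995, -0.0311, 0.0378]
eef_rot: [[0.095, -0.002, 0.995], [-0.995, -0.0, 0.095], [0.0, -1.0, -0.002]]
ft_force: [0.1, 0.6, 0.4]
grip_width: 0.503
```

Run:
```python
from h import *
s=snap('wrist');held(s); go([.5992,-.0311,.0378],-84.5,False)
```

```text
tool y hist {-3: 1, -2: 0, -1: 2, 0: 2, 1: 0, 2: 2, 3: 136, 4: 717, 5: 455, 6: 81, 7: 59, 8: 69, 9: 52, 10: 60, 11: 55, 12: 57, 13: 55, 14: 44, 15: 10, 16: 19, 17: 610, 18: 2953, 19: 2045, 20: 324, 21: 89}
flange top y 18.8 x -39.8 39.8 zmax 39.9
far edge z 31.07 at x=0, slope 0.62 deg
cur [ 0.5995 -0.0311  0.0378] yaw -84.5 j7 -1.29 -> yaw -84.5 shift [-0.      0.     -0.0003] turn [ 0.1  -0.04 -0.  ]
```

Call:
{"method": "apply_moves", "body": {
  "targets": [
    [0,0,0,0,0,0,0],
    [0,0,0,0,0,0,-0.5],
    [0,0,0,0,0,0,-1],
    [0,0,0,0,0,0,-1],
    [0,0,0,0,0,0,-1],
    [0,0,0,0,0,0,-1]
  ],
  "force": 40
}}

```text
clock: 37.75
eef_pos: [0.5995, -0.031, 0.0379]
eef_rot: [[0.095, -0.002, 0.995], [-0.995, -0.0, 0.095], [-0.0, -1.0, -0.002]]
ft_force: [0.0, -0.5, 1.2]
grip_width: 0.345
```

Call:
{"method": "apply_moves", "body": {
  "targets": [
    [0,-0.03,0,0,0,0,-1],
    [0,-0.06,0,0,0,0,-1],
    [0,-0.1,0,0,0,0,-1],
    [0,-0.117,0,0,0,0,-1],
    [-0.315,-0.117,-0.004,0,-91.8,0,-1],
    [-0.315,-0.117,-0.004,0,-91.8,0,-1],
    [-0.315,-0.117,-0.004,0,-91.8,0,-1],
    [-0.315,-0.117,-0.004,0,-91.8,0,-1],
    [-0.315,-0.117,-0.004,0,-91.8,0,-1],
    [-0.315,-0.117,-0.004,0,-91.8,0,-1],
    [-0.315,-0.117,-0.004,0,-91.8,0,-1],
    [-0.315,-0.117,-0.004,0,-91.8,0,-1],
    [-0.315,-0.117,-0.004,0,-91.8,0,-1],
    [-0.315,-0.117,-0.004,0,-91.8,0,-1],
    [-0.315,-0.117,-0.004,0,-91.8,0,-1],
    [-0.315,-0.117,-0.004,0,-91.8,0,-1],
    [-0.315,-0.117,-0.004,0,-91.8,0,-1],
    [-0.315,-0.117,-0.004,0,-91.8,0,-1],
    [-0.315,-0.117,-0.004,0,-91.8,0,-1],
    [-0.315,-0.117,-0.004,0,-91.8,0,-1]
  ]
}}

```text
clock: 39.75
eef_pos: [0.5657, 0.2823, 0.1549]
eef_rot: [[0.992, -0.002, -0.126], [0.126, -0.0, 0.992], [-0.002, -1.0, 0.0]]
ft_force: [0.8, 0.5, -2.3]
grip_width: 0.347
```

Run:
```python
from h import *
s=snap('wrist','w7');held(s);n,a=nest(s,(.5593,.332),97.3)
go([*n,.045],a-90)
t=snap('top')
X=cloud(t);m=(X[...,2]>.05)&(X[...,2]<.064)&(abs(X[...,0]-.47)<.1)&(abs(X[...,1])<.1);print('hub4 top pts',m.sum(),X[m].mean(0))
```

```text
tool y hist {-3: 0, -2: 0, -1: 0, 0: 0, 1: 0, 2: 1, 3: 83, 4: 597, 5: 507, 6: 114, 7: 57, 8: 71, 9: 56, 10: 55, 11: 60, 12: 65, 13: 55, 14: 48, 15: 15, 16: 0, 17: 0, 18: 0, 19: 0, 20: 0, 21: 0}
flange top y 4.9 x -23.3 22.9 zmax 23.2
far edge z 22.72 at x=0, slope -0.53 deg
nest 0.5585 0.3307 yaw 99.1 [54.1 52.8]
nest 0.5592 0.3312 yaw 97.3 [62.5 61.3]
cur [0.5657 0.2823 0.155 ] yaw 7.2 j7 -0.44 -> yaw 7.3 shift [-1.00e-04  1.10e-01  4.94e-02] turn [-0.   -0.01 -0.1 ]
hub4 top pts 124 [ 0.47671545 -0.02758341  0.05843684]
```

Call:
{"method": "apply_moves", "body": {
  "targets": [
    [-0.0001,0.02,0.0497,0,0,0,-1],
    [-0.0001,0.05,0.0497,0,0,0,-1],
    [-0.0001,0.08,0.0497,0,0,0,-1],
    [-0.0001,0.1,0.0497,0,0,0,-1],
    [-0.0001,0.11,0.0497,0,0,0,-1],
    [-0.0001,0.112,0.0497,0,0,0,-1],
    [-0.0001,0.112,0.0497,0,0,0,-1],
    [-0.0001,0.112,0.0497,0,0,0,-1],
    [-0.0001,0.112,0.0497,0,0,0,-1],
    [-0.0001,0.112,0.0497,0,0,0,-1],
    [-0.0001,0.112,0.0497,0,0,0,-1]
  ]
}}

```text
clock: 40.95
eef_pos: [0.5595, 0.3316, 0.0436]
eef_rot: [[0.992, -0.001, -0.126], [0.126, 0.0, 0.992], [-0.001, -1.0, 0.0]]
ft_force: [0.4, 0.7, -1.5]
grip_width: 0.347
```

Run:
```python
from h import *
go([.5591,.3315,.0198],7.3)
```

```text
cur [0.5595 0.3316 0.0436] yaw 7.3 j7 -0.54 -> yaw 7.3 shift [-0.0004  0.0238 -0.0001] turn [-0.03 -0.04 -0.05]
```

Call:
{"method": "apply_moves", "body": {
  "targets": [
    [-0.0002,0.005,0,0,0,0,-1],
    [-0.0002,0.01,0,0,0,0,-1],
    [-0.0002,0.015,0,0,0,0,-1],
    [-0.0002,0.019,0,0,0,0,-1],
    [-0.0002,0.023,0,0,0,0,-1],
    [-0.0002,0.025,0,0,0,0,-1],
    [-0.0002,0.025,0,0,0,0,-1],
    [-0.0002,0.025,0,0,0,0,-1]
  ]
}}

```text
clock: 41.75
eef_pos: [0.5586, 0.3313, 0.0199]
eef_rot: [[0.992, -0.002, -0.126], [0.126, -0.001, 0.992], [-0.002, -1.0, -0.0]]
ft_force: [-6.3, -3.0, 14.7]
grip_width: 0.344
```

Run:
```python
from h import *
go([.5591,.3315,.0198],7.3)
```

```text
cur [0.5586 0.3313 0.0199] yaw 7.3 j7 -0.54 -> yaw 7.3 shift [0.0005 0.0001 0.0001] turn [ 0.03 -0.05 -0.14]
```

Flush. Release with a limited opening (neighbour hub1), rise, check.

Call:
{"method": "apply_moves", "body": {
  "targets": [
    [0,-0.001,0,0,0,0,-0.1],
    [0,-0.001,0,0,0,0,0],
    [0,-0.001,0,0,0,0,0],
    [0,-0.001,0,0,0,0,0],
    [0,-0.03,0,0,0,0,0],
    [0,-0.07,0,0,0,0,0],
    [0,-0.11,0,0,0,0,0.5],
    [0,-0.136,0,0,0,0,1],
    [0,-0.136,0,0,0,0,1],
    [0,-0.136,0,0,0,0,1],
    [0,-0.136,0,0,0,0,1]
  ]
}}

```text
clock: 42.85
eef_pos: [0.5582, 0.3308, 0.1523]
eef_rot: [[0.992, -0.004, -0.126], [0.126, -0.002, 0.992], [-0.004, -1.0, -0.001]]
ft_force: [-0.6, -0.3, -0.4]
grip_width: 0.884
```

Run:
```python
from h import *
s=snap('wrist');hub(s,[.559,.331],.054); nest(s,[.559,.331],97)
try: hub(s,[.466,.32],.038)
except Exception as e: print(e)
t=snap('top')
for g,h in [((.4725,-.028),.058),((.478,-.03),.058)]:
    try: hub(t,g,h)
    except Exception as e: print(h,e)
go([.476,-.028,.165],0)
```

```text
hub 0.054 ctr [0.5581 0.3314] keyyaw 97.0 top z 0.0549 size [0.0316 0.0329] slopes [-0.9 -0.7  0.7  3. ] scores [1.   0.25 1.   1.  ]
nest 0.559 0.3317 yaw 96.4 [51.3 49.9]
nest 0.5588 0.3337 yaw 97.4 [62.3 67.4]
hub 0.038 ctr [0.4654 0.3198] keyyaw 97.6 top z 0.0387 size [0.0336 0.033 ] slopes [ 0.9 -0.1  0.1 -0.1] scores [1.   0.42 1.   1.  ]
hub 0.058 ctr [ 0.476  -0.0277] keyyaw -114.9 top z 0.0586 size [0.0299 0.0306] slopes [-0.   2.   0.  -0.5] scores [1.   1.   0.17 1.  ]
hub 0.058 ctr [ 0.476  -0.0277] keyyaw -114.9 top z 0.0586 size [0.0299 0.0306] slopes [-0.   2.   0.  -0.5] scores [1.   1.   0.17 1.  ]
cur [0.5581 0.3308 0.152 ] yaw 7.3 j7 -0.52 -> yaw 0.0 shift [-0.1269 -0.012  -0.3455] turn [ 0.09  7.26 -0.26]
```

Call:
{"method": "apply_moves", "body": {
  "targets": [
    [-0.127,-0.012,-0.345,0,122,0,1],
    [-0.127,-0.012,-0.345,0,122,0,1],
    [-0.127,-0.012,-0.345,0,122,0,1],
    [-0.127,-0.012,-0.345,0,122,0,1],
    [-0.127,-0.012,-0.345,0,122,0,1],
    [-0.127,-0.012,-0.345,0,122,0,1],
    [-0.127,-0.012,-0.345,0,122,0,1],
    [-0.127,-0.012,-0.345,0,122,0,1],
    [-0.127,-0.012,-0.345,0,122,0,1],
    [-0.127,-0.012,-0.345,0,122,0,1],
    [-0.127,-0.012,-0.345,0,122,0,1],
    [-0.127,-0.012,-0.345,0,122,0,1],
    [-0.127,-0.012,-0.345,0,122,0,1],
    [-0.127,-0.012,-0.345,0,122,0,1],
    [-0.127,-0.012,-0.345,0,122,0,1],
    [-0.127,-0.012,-0.345,0,122,0,1],
    [-0.127,-0.012,-0.345,0,122,0,1],
    [-0.127,-0.012,-0.345,0,122,0,1],
    [-0.127,-0.012,-0.345,0,122,0,1],
    [-0.127,-0.012,-0.345,0,122,0,1]
  ]
}}

```text
clock: 44.95
eef_pos: [0.4768, -0.0269, 0.1661]
eef_rot: [[-0.418, -0.002, 0.908], [-0.908, -0.0, -0.418], [0.001, -1.0, -0.001]]
ft_force: [-0.0, -0.6, 0.3]
grip_width: 1.001
```

Run:
```python
from h import *
s=snap('wrist')
c,y=hub(s,[.476,-.028],.058,'hub4')
go([*c,.0145],y)
```

```text
hub 0.058 ctr [ 0.4754 -0.0278] keyyaw -116.9 top z 0.0589 size [0.0316 0.033 ] slopes [ 0.1  0.1 -0.1 -0.3] scores [1.   1.   0.17 1.  ]
cur [ 0.4768 -0.0269  0.1662] yaw -114.7 j7 -1.90 -> yaw -116.9 shift [ 0.0013  0.1517 -0.0007] turn [0.08 2.16 0.04]
```

View pics/hub4.png

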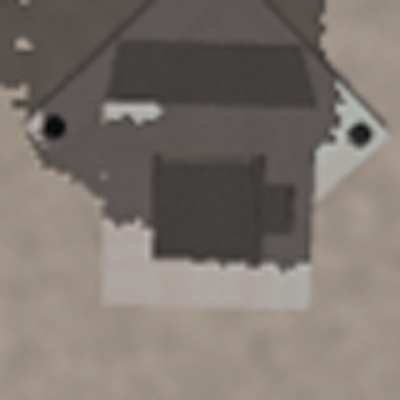

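Corner-keyed, grey, keyway right (tool +x): hub4. Pick it.

Call:
{"method": "apply_moves", "body": {
  "targets": [
    [0.001,0.05,-0.0006,0,2.1,0,1],
    [0.001,0.1,-0.0006,0,2.1,0,1],
    [0.001,0.135,-0.0006,0,2.1,0,0.5],
    [0.001,0.151,-0.0006,0,2.1,0,0.2],
    [0.001,0.151,-0.0006,0,2.1,0,0],
    [0.001,0.151,-0.0006,0,2.1,0,0],
    [0.001,0.151,-0.0006,0,2.1,0,-0.4],
    [0.001,0.151,-0.0006,0,2.1,0,-0.7],
    [0.001,0.151,-0.0006,0,2.1,0,-1],
    [0.001,0.151,-0.0006,0,2.1,0,-1],
    [0.001,0.151,-0.0006,0,2.1,0,-1],
    [0.001,0.151,-0.0006,0,2.1,0,-1],
    [0.001,0.151,-0.0006,0,2.1,0,-1]
  ],
  "force": 40
}}

```text
clock: 46.3
eef_pos: [0.476, -0.0274, 0.0158]
eef_rot: [[-0.451, -0.001, 0.892], [-0.892, 0.0, -0.451], [0.0, -1.0, -0.001]]
ft_force: [-1.9, 0.5, 6.7]
grip_width: 0.351
```

Run:
```python
from h import *
go([.604,-.079,.152],5.5,False)
```

```text
cur [ 0.476  -0.0274  0.0158] yaw -116.8 j7 -1.80 -> yaw 5.5 shift [-0.0117 -0.1363  0.1373] turn [ 4.0000e-02 -1.2234e+02 -4.0000e-02]
```

Call:
{"method": "apply_moves", "body": {
  "targets": [
    [0,-0.05,0,0,0,0,-1],
    [0,-0.1,0,0,0,0,-1],
    [0,-0.136,0,0,0,0,-1],
    [-0.0117,-0.136,0.1373,0,-122.3,0,-1],
    [-0.0117,-0.136,0.1373,0,-122.3,0,-1],
    [-0.0117,-0.136,0.1373,0,-122.3,0,-1],
    [-0.0117,-0.136,0.1373,0,-122.3,0,-1],
    [-0.0117,-0.136,0.1373,0,-122.3,0,-1],
    [-0.0117,-0.136,0.1373,0,-122.3,0,-1],
    [-0.0117,-0.136,0.1373,0,-122.3,0,-1],
    [-0.0117,-0.136,0.1373,0,-122.3,0,-1],
    [-0.0117,-0.136,0.1373,0,-122.3,0,-1],
    [-0.0117,-0.136,0.1373,0,-122.3,0,-1],
    [-0.0117,-0.136,0.1373,0,-122.3,0,-1],
    [-0.0117,-0.136,0.1373,0,-122.3,0,-1],
    [-0.0117,-0.136,0.1373,0,-122.3,0,-1],
    [-0.0117,-0.136,0.1373,0,-122.3,0,-1],
    [-0.0117,-0.136,0.1373,0,-122.3,0,-1],
    [-0.0117,-0.136,0.1373,0,-122.3,0,-1],
    [-0.0117,-0.136,0.1373,0,-122.3,0,-1]
  ]
}}

```text
clock: 48.3
eef_pos: [0.6032, -0.0792, 0.1506]
eef_rot: [[0.996, -0.002, -0.094], [0.094, -0.0, 0.996], [-0.002, -1.0, 0.0]]
ft_force: [0.3, -0.6, -1.3]
grip_width: 0.345
```

Call:
{"method": "apply_moves", "body": {
  "targets": [
    [0,0,0,0,0,0,-1],
    [0,0,0,0,0,0,-1],
    [0,0,0,0,0,0,-1]
  ]
}}

```text
clock: 48.6
eef_pos: [0.6036, -0.079, 0.1509]
eef_rot: [[0.995, -0.002, -0.095], [0.095, -0.0, 0.995], [-0.002, -1.0, -0.0]]
ft_force: [0.8, -0.3, -1.7]
grip_width: 0.345
```

```bash
cat >> h.py <<'E'
def apex(F):
    for sg in (1,-1):
        k=(F[:,0]*sg>4)&(F[:,0]*sg<20)&(abs(F[:,2]-(32.5-abs(F[:,0])))<4)
        q=np.polyfit(F[k,0],F[k,2],1);print(sg,k.sum(),q.round(2),np.degrees(np.arctan(q[0])).round(1))
E
python3 - <<'E'
from h import *
s=snap('wrist');stand(s);apex(held(s,True))
go([.5994,-.0312,.076],5.5,False)
E
```

```text
stand 0.599 -0.0307 yaw 5.5 [79.9 79.6]
tool y hist {-3: 0, -2: 0, -1: 0, 0: 0, 1: 0, 2: 1, 3: 76, 4: 482, 5: 370, 6: 54, 7: 30, 8: 29, 9: 34, 10: 35, 11: 25, 12: 32, 13: 35, 14: 19, 15: 3, 16: 0, 17: 0, 18: 0, 19: 0, 20: 0, 21: 0}
flange top y 4.9 x -14.7 13.9 zmax 31.3
1 30 [-1.08 31.34] -47.3
-1 33 [ 1.09 32.14] 47.4
cur [ 0.6036 -0.079   0.1509] yaw 5.4 j7 0.14 -> yaw 5.5 shift [0.0005 0.0749 0.048 ] turn [ 0.   -0.05 -0.11]
```

Call:
{"method": "apply_moves", "body": {
  "targets": [
    [0.0003,0.02,0.0488,0,0,0,-1],
    [0.0003,0.045,0.0488,0,0,0,-1],
    [0.0003,0.065,0.0488,0,0,0,-1],
    [0.0003,0.074,0.0488,0,0,0,-1],
    [0.0003,0.074,0.0488,0,0,0,-1],
    [0.0003,0.074,0.0488,0,0,0,-1],
    [0.0003,0.074,0.0488,0,0,0,-1],
    [0.0003,0.074,0.0488,0,0,0,-1],
    [0.0003,0.074,0.0488,0,0,0,-1],
    [0.0003,0.074,0.0488,0,0,0,-1]
  ]
}}

```text
clock: 49.65
eef_pos: [0.5994, -0.0306, 0.0774]
eef_rot: [[0.995, -0.001, -0.095], [0.095, -0.0, 0.995], [-0.001, -1.0, -0.0]]
ft_force: [0.1, -0.9, -0.9]
grip_width: 0.35
```

Run:
```python
from h import *
go([.5994,-.0303,.0378],5.5)
```

```text
cur [ 0.5994 -0.0306  0.0774] yaw 5.4 j7 0.04 -> yaw 5.5 shift [0.0001 0.0396 0.0003] turn [ 0.   -0.05 -0.06]
```

Call:
{"method": "apply_moves", "body": {
  "targets": [
    [0.0003,0.005,0.0002,0,0,0,-1],
    [0.0003,0.01,0.0002,0,0,0,-1],
    [0.0003,0.015,0.0002,0,0,0,-1],
    [0.0003,0.019,0.0002,0,0,0,-1],
    [0.0003,0.023,0.0002,0,0,0,-1],
    [0.0003,0.025,0.0002,0,0,0,-1],
    [0.0003,0.025,0.0002,0,0,0,-1]
  ]
}}

```text
clock: 50.35
eef_pos: [0.599, -0.0302, 0.0514]
eef_rot: [[0.995, -0.003, -0.095], [0.095, -0.0, 0.995], [-0.003, -1.0, 0.0]]
ft_force: [-0.5, -0.5, -1.5]
grip_width: 0.348
```

Run:
```python
from h import *
go([.5994,-.0303,.0378],5.5)
```

```text
cur [ 0.599  -0.0302  0.0514] yaw 5.5 j7 0.03 -> yaw 5.5 shift [ 0.0004  0.0136 -0.0001] turn [-0.01 -0.04 -0.14]
```

Call:
{"method": "apply_moves", "body": {
  "targets": [
    [0.0003,0.005,0,0,0,0,-1],
    [0.0003,0.01,0,0,0,0,-1],
    [0.0003,0.014,0,0,0,0,-1],
    [0.0003,0.0145,0,0,0,0,-1],
    [0.0003,0.0145,0,0,0,0,-1],
    [0.0003,0.014,0,0,0,0,0],
    [0.0003,0.014,0,0,0,0,0],
    [0.0003,0.014,0,0,0,0,0],
    [0.0003,0.014,0,0,0,0,0],
    [0.0003,0.014,0,0,0,0,0]
  ]
}}

```text
clock: 51.35
eef_pos: [0.5996, -0.0302, 0.0378]
eef_rot: [[0.995, -0.002, -0.095], [0.095, -0.0, 0.995], [-0.002, -1.0, 0.0]]
ft_force: [-0.8, -0.5, 0.5]
grip_width: 0.498
```

Run:
```python
from h import *
s=snap('wrist');held(s,True); go([.5994,-.0303,.0378],5.5)
```

```text
tool y hist {-3: 0, -2: 0, -1: 0, 0: 0, 1: 0, 2: 0, 3: 108, 4: 475, 5: 338, 6: 50, 7: 29, 8: 39, 9: 32, 10: 43, 11: 22, 12: 30, 13: 34, 14: 20, 15: 4, 16: 16, 17: 571, 18: 2927, 19: 2197, 20: 340, 21: 104}
flange top y 18.8 x -40.0 39.2 zmax 39.4
cur [ 0.5996 -0.0302  0.0378] yaw 5.5 j7 0.03 -> yaw 5.5 shift [-0.0002  0.     -0.0001] turn [-0.   -0.04 -0.11]
```

Call:
{"method": "apply_moves", "body": {
  "targets": [
    [0,0,0,0,0,0,0],
    [0,0,0,0,0,0,-0.5],
    [0,0,0,0,0,0,-1],
    [0,0,0,0,0,0,-1],
    [0,0,0,0,0,0,-1],
    [0,0,0,0,0,0,-1]
  ],
  "force": 40
}}

```text
clock: 52.0
eef_pos: [0.5996, -0.0302, 0.0379]
eef_rot: [[0.995, -0.002, -0.095], [0.095, -0.0, 0.995], [-0.002, -1.0, 0.0]]
ft_force: [-1.5, -0.1, 0.3]
grip_width: 0.345
```

Call:
{"method": "apply_moves", "body": {
  "targets": [
    [0,-0.03,0,0,0,0,-1],
    [0,-0.06,0,0,0,0,-1],
    [0,-0.1,0,0,0,0,-1],
    [0,-0.117,0,0,0,0,-1],
    [-0.006,-0.117,-0.305,0,-80.5,0,-1],
    [-0.006,-0.117,-0.305,0,-80.5,0,-1],
    [-0.006,-0.117,-0.305,0,-80.5,0,-1],
    [-0.006,-0.117,-0.305,0,-80.5,0,-1],
    [-0.006,-0.117,-0.305,0,-80.5,0,-1],
    [-0.006,-0.117,-0.305,0,-80.5,0,-1],
    [-0.006,-0.117,-0.305,0,-80.5,0,-1],
    [-0.006,-0.117,-0.305,0,-80.5,0,-1],
    [-0.006,-0.117,-0.305,0,-80.5,0,-1],
    [-0.006,-0.117,-0.305,0,-80.5,0,-1],
    [-0.006,-0.117,-0.305,0,-80.5,0,-1],
    [-0.006,-0.117,-0.305,0,-80.5,0,-1],
    [-0.006,-0.117,-0.305,0,-80.5,0,-1],
    [-0.006,-0.117,-0.305,0,-80.5,0,-1],
    [-0.006,-0.117,-0.305,0,-80.5,0,-1]
  ]
}}

```text
clock: 53.9
eef_pos: [0.6229, -0.3343, 0.1549]
eef_rot: [[0.071, -0.002, -0.997], [0.997, -0.0, 0.071], [-0.0, -1.0, 0.002]]
ft_force: [0.3, 0.2, -2.0]
grip_width: 0.348
```

Run:
```python
from h import *
s=snap('wrist','w8');apex(held(s,True)); n,a=nest(s,(.575,-.3306),131)
go([*n,.05],86)
```

```text
tool y hist {-3: 0, -2: 0, -1: 0, 0: 0, 1: 0, 2: 0, 3: 64, 4: 463, 5: 451, 6: 70, 7: 42, 8: 31, 9: 29, 10: 36, 11: 32, 12: 34, 13: 34, 14: 21, 15: 5, 16: 0, 17: 0, 18: 0, 19: 0, 20: 0, 21: 0}
flange top y 5.0 x -15.8 14.0 zmax 31.6
1 31 [-1.06 31.45] -46.7
-1 40 [ 1.07 32.77] 47.0
nest 0.5742 -0.3309 yaw 130.3 [51.4 51. ]
nest 0.5748 -0.3308 yaw 131.0 [62.3 62.7]
cur [ 0.6229 -0.3343  0.1549] yaw 85.9 j7 1.79 -> yaw 86.0 shift [0.0002 0.105  0.048 ] turn [-0.1  -0.05 -0.02]
```

Call:
{"method": "apply_moves", "body": {
  "targets": [
    [0.0006,0.02,0.0487,0,0,0,-1],
    [0.0006,0.05,0.0487,0,0,0,-1],
    [0.0006,0.08,0.0487,0,0,0,-1],
    [0.0006,0.1,0.0487,0,0,0,-1],
    [0.0006,0.11,0.0487,0,0,0,-1],
    [0.0006,0.112,0.0487,0,0,0,-1],
    [0.0006,0.112,0.0487,0,0,0,-1],
    [0.0006,0.112,0.0487,0,0,0,-1],
    [0.0006,0.112,0.0487,0,0,0,-1],
    [0.0006,0.112,0.0487,0,0,0,-1],
    [0.0006,0.112,0.0487,0,0,0,-1]
  ]
}}

```text
clock: 55.05
eef_pos: [0.5744, -0.3306, 0.0436]
eef_rot: [[0.071, -0.001, -0.998], [0.998, -0.001, 0.071], [-0.001, -1.0, 0.001]]
ft_force: [0.2, -0.1, -1.0]
grip_width: 0.35
```

Run:
```python
from h import *
go([.5741,-.3304,.0198],86)
```

```text
cur [ 0.5744 -0.3306  0.0436] yaw 86.0 j7 1.77 -> yaw 86.0 shift [0.0002 0.0238 0.0003] turn [-0.05 -0.05 -0.04]
```

Call:
{"method": "apply_moves", "body": {
  "targets": [
    [0.0002,0.005,0.0001,0,0,0,-1],
    [0.0002,0.01,0.0001,0,0,0,-1],
    [0.0002,0.015,0.0001,0,0,0,-1],
    [0.0002,0.019,0.0001,0,0,0,-1],
    [0.0002,0.023,0.0001,0,0,0,-1],
    [0.0002,0.025,0.0001,0,0,0,-1],
    [0.0002,0.025,0.0001,0,0,0,-1],
    [0.0002,0.025,0.0001,0,0,0,-1]
  ]
}}

```text
clock: 55.85
eef_pos: [0.5738, -0.33, 0.0199]
eef_rot: [[0.07, -0.003, -0.998], [0.998, -0.0, 0.07], [-0.001, -1.0, 0.003]]
ft_force: [-6.4, 3.3, 14.7]
grip_width: 0.348
```

Run:
```python
from h import *
go([.5741,-.3304,.0198],86)
```

```text
cur [ 0.5738 -0.33    0.0199] yaw 86.0 j7 1.76 -> yaw 86.0 shift [-0.0004  0.0001 -0.0004] turn [-0.15 -0.04 -0.03]
```

Call:
{"method": "apply_moves", "body": {
  "targets": [
    [0,-0.001,0,0,0,0,0],
    [0,-0.001,0,0,0,0,0.2],
    [0,-0.001,0,0,0,0,0.2],
    [0,-0.001,0,0,0,0,0.2],
    [0,-0.03,0,0,0,0,0.2],
    [0,-0.07,0,0,0,0,0.2],
    [0,-0.11,0,0,0,0,0.5],
    [0,-0.14,0,0,0,0,0.5],
    [0,-0.14,0,0,0,0,0.5],
    [0,-0.14,0,0,0,0,0.5],
    [0,-0.14,0,0,0,0,0.5]
  ]
}}

```text
clock: 56.95
eef_pos: [0.5732, -0.3298, 0.1565]
eef_rot: [[0.071, -0.004, -0.998], [0.998, 0.001, 0.071], [0.001, -1.0, 0.004]]
ft_force: [-0.4, -0.2, 0.4]
grip_width: 0.745
```

Run:
```python
from h import *
s=snap('wrist')
def tr(*a):
    try: hub(*a)
    except Exception as e: print(a[1:],e)
tr(s,[.574,-.3305],.062); nest(s,[.574,-.3305],131); tr(s,[.4805,-.324],.046)
t=snap('top','end')
tr(t,[.466,.32],.038); tr(t,[.559,.331],.054)
```

```text
hub 0.062 ctr [ 0.5738 -0.3307] keyyaw 86.4 top z 0.0629 size [0.0315 0.0327] slopes [-0.5  0.7 -1.1  0.5] scores [0. 1. 1. 1.]
nest 0.5568 -0.3453 yaw 122.0 [11.9 50.5]
nest 0.5748 -0.3306 yaw 130.7 [62.7 63.3]
hub 0.046 ctr [ 0.4802 -0.3236] keyyaw 86.0 top z 0.0469 size [0.031 0.032] slopes [-0.7 -0.   0.7  0. ] scores [0. 1. 1. 1.]
hub 0.038 ctr [0.4661 0.3187] keyyaw 96.9 top z 0.0392 size [0.0279 0.0319] slopes [-4.3  6.1 -3.9  5. ] scores [1. 0. 1. 1.]
hub 0.054 ctr [0.5594 0.3301] keyyaw 97.2 top z 0.0551 size [0.0281 0.0324] slopes [ 2.3 -1.9  1.4 -1.4] scores [0.92 0.33 1.   1.  ]
```

View pics/end.png

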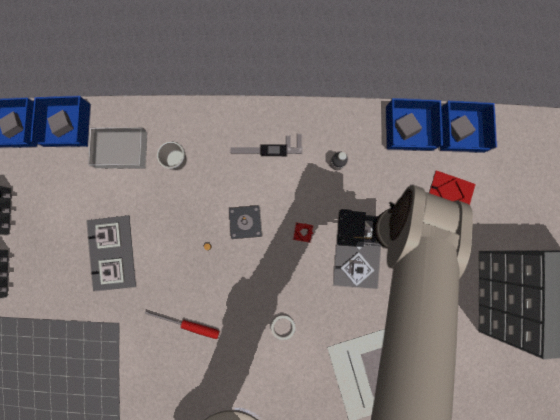

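The last top picture shows hub1 at (111,271) and hub3 at (107,236) in the square tray. Hub2 is at (357,269) in the diamond tray, with hub4 under the hand at about (360,232). The stand, cup (171,155), bottle (339,160), caliper (275,150), spacer (207,246) and red look-alike (303,232) are where they were. Handing in.

```bash
python3 -c "
from cell import env
print(env.job_done(), env.read_state()['clock'])"
```

```text
the job is handed in; nothing more can be done
the job is handed in; nothing more can be done
```

All four hubs were there. I tested each one fully home on the keyed shaft, in the order hub1, hub2, hub3, hub4. After its test each was pressed flush into its tray with the keyway towards the rib: hub1 and hub3 in the square tray, hub2 and hub4 in the diamond tray. I handed the job in at about 57 s on the robot's clock, and it gave no verdict.

- **On the shaft:** each hub was let go at the bottom and then measured. The step from the stand's block to the flange top read 14.0–14.1 mm, where 14 mm means fully home.
- **In the nests:** the boss tops read about 0.9 mm high (up to 1.2 mm from the far top camera). Heights read with these cameras were high by about the same amount throughout, so I take the hubs as flush. Wrist-camera centres were within about 2 mm of the nest centres and keyways within about 1° of the rib direction. For hub1 and hub3 the final top-camera check had poor edge fits, but it agreed to about 1–2 mm.
- **Hub4 knocked aside:** it had moved about 35 mm by the time I came to it, so I found it again before picking it up.
- **Surroundings:** in the last picture the cup, bottle, caliper, spacer and red look-alikes were still in their places, though I did not measure them. The gripper was clear of everything at hand-in.

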